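# Strike a saw set-up: fold the length stop and put the setup blocks away

### The arm

A 7-joint arm with a two-finger parallel gripper is mounted at the origin on the work surface. World frame = base frame: x ahead of the robot, y to its left, z up, the work surface at z = 0. Lengths are in mm, angles in rad, forces in N, time in s.
With the tool pointing down it reaches from about 425 to 825 mm from the base axis. Payload 3.6 kg.
Tool frame: the origin (TCP) lies at the very end of the fingers, on their centre line; the grasp point (between the pads) lies robot.hold_point_z behind it (robot.hold_point_z is the distance from the TCP to the grasp point, in mm); x points along the fingers, z is the direction in which the jaws open and shut, and the axes are right-handed (so a half turn about x gives the same grasp; the last joint's range is limited). The gripper opens to 93 mm and grips with 3 to 60 N. Pads are 15 mm wide; open, the fingers measure 128 mm over their backs; the gripper's body (75 mm by 188 mm) begins 65 mm behind the grasp point.
Start: joints at [-1.351, 0.615, -0.013, 1.423, 0.008, 1.103, -0.04], TCP at [158.133, 630.441, 218.64] pointing down, gripper open.
Joint ranges: [-3.12, 3.12], [-0.3, 2.06], [-1.34, 1.32], [0.26, 2.42], [-1.36, 4.5], [0.01, 1.98], [-2.84, 2.84]. Speed limits (rad/s): [2.79, 2.79, 3.14, 3.14, 3.14, 3.14, 3.14].

### API

Orientations are given as a 3x3 rotation matrix whose columns are the frame's x, y, z axes.
In Python, from workcell import monitor, cams, order, robot gives the robot as it stands. The module is installed in compiled form; this text tells all that it offers.
- The arm moves only by the shell command python3 -m pendant 'ROWS'. ROWS is JSON, a list that holds one entry, the list of rows, each a list of 7 numbers: the turn, a rotation vector about the tool's x, y, z in units of 10 degrees (1.0 is 10 degrees), then the shift along the tool's x, y, z in mm, then the closure, from -1 (fully open) to 1 (shut), so that 0 is half open. A call has 1 to 8 rows; each row shifts and turns the pose as measured when the row begins, along the tool's axes as they then stand; what a row does not reach is not made up. A row lasts 1/8 s, in which the tool goes at most 62.5 mm and 10.7 degrees, less where a joint would pass 70% of its speed; a pose out of reach is approached as far as the arm can. A call with a gripper value outside its range is refused whole. The fingers move at their own pace and stop on an object; the grip force is fixed at half the most. Time passes only in rows, so rows that do not move let the fingers close. It gives the time, the measured TCP pose, the force and the opening at its end, in the units of the state.
- monitor.state(): the state, without advancing time (a new reading comes with each control period).
- cams.read_camera(name): name is "scene" or "side" or "wrist"; returns a dict with "img" (400x640x3 uint8, blue, green, red), "fx", "fy", "cx", "cy" (pixels), "eye" and "rotation" of the camera in the world. Camera axes: x right, y up, looking along -z (the intrinsics and any distortion apply to the point x, -y, -z); pixel columns grow to the right and rows downward; lengths in mm; the calibration is good to about 2 mm. The wrist camera is an equidistant fisheye: a pixel r from the principal point sees the ray r / f radians off the axis. A picture is of the moment at which its call begins. There is no depth.
- order.sign_off(): hands the job in, once; it reports no verdict.
The state is a dict: "t": time; "joint_pos": joint angles; "joint_vel": joint speeds; "tau": joint torques, N m; "eef_pos": TCP position; "eef_rot": TCP orientation; "contact_force": force on the tool from outside, world axes, zero at the start; "moment": the same for the moment, N m; "width": opening from 0.0 (shut) to 1.0 (fully open).
Only numpy, scipy, OpenCV 4.12 (cv2) and the standard library are available. Lean on these libraries where they do the work, as an engineer would, in place of code of your own. Each camera call takes 0.05 s, during which the arm holds its last target.

### The job

The sawing job is done, so clear the set-up away. Push the saw's telescopic length stop fully home, the innermost tube first and then the middle one, and put every setup block lying on the bench back flat in the rack pocket that carries its own number of dots. Leave the oil bottle, the grinding wheel and the pliers where they are.

Things in the scene. Friction and masses are not known exactly. Their poses are not given: they have to be found in the camera images.
- block_1 (a point): Centre of the loose setup block with one dot on each long side: a plain square aluminium bar, 60 mm long along its x axis, 30 x 30 mm across, about 0.15 kg, lying on the bench (centre 15 mm above what it lies on). It may lie on any of its four long sides. Absent in some runs.
- block_2 (a point): Centre of the loose setup block with two dots on each long side: a plain square aluminium bar, 75 mm long along its x axis, 30 x 30 mm across, about 0.18 kg, lying on the bench (centre 15 mm above what it lies on). It may lie on any of its four long sides. Absent in some runs.
- block_3 (a point): Centre of the loose setup block with three dots on each long side: a plain square aluminium bar, 90 mm long along its x axis, 30 x 30 mm across, about 0.22 kg, lying on the bench (centre 15 mm above what it lies on). It may lie on any of its four long sides. Absent in some runs.
- block_4 (a point): Centre of the loose setup block with four dots on each long side: a plain square aluminium bar, 105 mm long along its x axis, 30 x 30 mm across, about 0.26 kg, lying on the bench (centre 15 mm above what it lies on). It may lie on any of its four long sides. Absent in some runs.
- block_5 (a point): Centre of the loose setup block with five dots on each long side: a plain square aluminium bar, 120 mm long along its x axis, 30 x 30 mm across, about 0.29 kg, lying on the bench (centre 15 mm above what it lies on). It may lie on any of its four long sides. Absent in some runs.
- slot_1 (a point): Middle of the pocket floor of the wooden holder labelled with one dot, home of block_1. Pocket 68 mm long (its x) by 36 mm wide (its y), z up; its floor is 17 mm above the bench, its walls stand 9 mm above the floor. The middle 44 mm of both long walls is cut away to floor level for fingers. Label: white, flat on top of the holder, 80 mm from here towards -x.
- slot_2 (a point): Middle of the pocket floor of the wooden holder labelled with two dots, home of block_2. Pocket 83 mm long (its x) by 36 mm wide (its y), z up; its floor is 17 mm above the bench, its walls stand 9 mm above the floor. The middle 44 mm of both long walls is cut away to floor level for fingers. Label: white, flat on top of the holder, 80 mm from here towards -x.
- slot_3 (a point): Middle of the pocket floor of the wooden holder labelled with three dots, home of block_3. Pocket 98 mm long (its x) by 36 mm wide (its y), z up; its floor is 17 mm above the bench, its walls stand 9 mm above the floor. The middle 44 mm of both long walls is cut away to floor level for fingers. Label: white, flat on top of the holder, 80 mm from here towards -x.
- slot_4 (a point): Middle of the pocket floor of the wooden holder labelled with four dots, home of block_4. Pocket 113 mm long (its x) by 36 mm wide (its y), z up; its floor is 17 mm above the bench, its walls stand 9 mm above the floor. The middle 44 mm of both long walls is cut away to floor level for fingers. Label: white, flat on top of the holder, 80 mm from here towards -x.
- slot_5 (a point): Middle of the pocket floor of the wooden holder labelled with five dots, home of block_5. Pocket 128 mm long (its x) by 36 mm wide (its y), z up; its floor is 17 mm above the bench, its walls stand 9 mm above the floor. The middle 44 mm of both long walls is cut away to floor level for fingers. Label: white, flat on top of the holder, 80 mm from here towards -x.
- rack: Fixed plywood board on the bench (190 x 346 mm, 12 mm high) under the five holders; origin under its middle, x along the pockets, away from the robot. The holders stand side by side along y, 66 mm apart, in any order.
- inner_tube (a joint): Slide of the innermost tube of the length stop: how far (m) it still sticks out of the middle tube. 0 = fully home, at most 0.085. It moves with about 3 N of push, straight, and stays where it is left.
- middle_tube (a joint): Slide of the middle tube of the length stop: how far (m) it sticks out of the fixed outer tube (which is bolted to the saw). 0 = fully home, at most 0.085. It needs about 9 N of push, so pushing on the stop plate moves the innermost tube first, and this one only once the innermost is home. It has a 43 mm collar at its end.
- stop_plate (a point): Middle of the outer face of the steel stop plate at the free end of the innermost tube, on the tubes' axis, 50 mm above the bench. Flat upright face 60 mm wide, 50 mm high, plate 14 mm thick, with a 34 mm high arm reaching 100 mm sideways (-y of this frame). x points along the tubes into the saw: push this way. z is up. The outer tube is 44 mm across; its bracket is 78 mm high.
- oil_bottle: Bystander: standing white oil bottle, 56 mm across, 150 mm high; origin at the middle of its underside.
- grinding_wheel: Bystander: grinding wheel lying flat, 124 mm across, 20 mm thick; origin at the middle of its underside.
- pliers: Bystander: pliers with blue handles lying flat, 18 mm high, from 50 mm ahead (jaws, +x) to 130 mm behind its origin at the pivot.

How it is judged:
By the outcome, as a careful person would: the job done as asked, in the order asked, and still so for the second after the job is handed in, with the robot touching nothing.
Of block1, block2, block3, block4, block5 only 3 to 5 are there at a start; the rules pass over those that are not, and their reading is None.
At some moment in a run one of block1, block2, block3, block4, block5 may be knocked a few centimetres aside while the robot is not near it.
Once in a run the grip may slacken for a moment while it holds something.
It also fails if it takes over 210 s, if anything falls off the work surface, if the arm or the gripper's body presses on something with over 40 N, if the wrist force passes 120 N, or if a joint passes its speed limit or range.

## Working session

There is one attempt and no reset: what is moved stays moved. The work goes in short steps, Python scripts to look and compute and a shell command to move; the robot and the scene stay as the last step left them, time stands still between calls to the robot, and variables do not carry over. Pictures are saved under pics/ and viewed, and the job is handed in when it is done.

```bash
ls; mkdir -p pics
python3 - <<'E'
from workcell import monitor, cams, order, robot
import cv2
print(robot.hold_point_z, monitor.state())
for n in ["scene","side","wrist"]:
    c=cams.read_camera(n); cv2.imwrite(f"pics/{n}0.png",c["img"])
    print(n,{k:v for k,v in c.items() if k!="img"})
E
```

```text
pics
18.8 {'t': 0.0, 'joint_pos': array([-1.35147387,  0.61591337, -0.01263248,  1.42488661,  0.0081101 ,
        1.10337014, -0.04038852]), 'joint_vel': array([ 0.00126684, -0.00113593, -0.00106805, -0.00052489, -0.00088804,
       -0.00126441, -0.00027167]), 'tau': array([-3.32123118e-04, -4.58925748e+01,  2.08699177e-01, -1.65740436e+01,
       -6.10853755e-02,  2.04425206e-02,  2.40149957e-04]), 'eef_pos': array([157.9751861 , 629.70528126, 217.48898036]), 'eef_rot': array([[-5.80547281e-04, -9.69960785e-01,  2.43260638e-01],
       [-2.45961332e-03,  2.43261328e-01,  9.69957667e-01],
       [-9.99996807e-01, -3.52208209e-05, -2.52695317e-03]]), 'contact_force': array([-0.64787739,  1.07927711,  0.55715001]), 'moment': array([-0.0436271 ,  0.01188196, -0.00216196]), 'width': 1.0039530649148423}
scene {'fx': 475.9849174299926, 'fy': 475.9849174299926, 'cx': 327.043934470569, 'cy': 194.85432429276156, 'eye': array([1484.48787692,  282.52689446, 1223.88971346]), 'rotation': array([[-0.25980096, -0.74673942,  0.61227747],
       [ 0.9655183 , -0.18992724,  0.17805069],
       [-0.0166693 ,  0.63742285,  0.77033386]])}
side {'fx': 497.4278648365394, 'fy': 497.4278648365394, 'cx': 320.27002865271805, 'cy': 192.66916304622342, 'eye': array([ 448.41253976, -864.12146372, 1147.20080104]), 'rotation': array([[ 0.98660814,  0.12907863, -0.099715  ],
       [-0.16293308,  0.75158608, -0.63919573],
       [-0.00756211,  0.64688258,  0.76255212]])}
wrist {'fx': 309.70691628693146, 'fy': 309.70691628693146, 'cx': 320.5585946077592, 'cy': 202.82261653905138, 'eye': array([ 79.15586167, 650.9224843 , 384.19862319]), 'rotation': array([[ 0.2440726 , -0.92876805, -0.27895961],
       [ 0.96975162,  0.23280062,  0.07338705],
       [-0.00321757, -0.28843331,  0.95749458]])}
```

View pics/scene0.png

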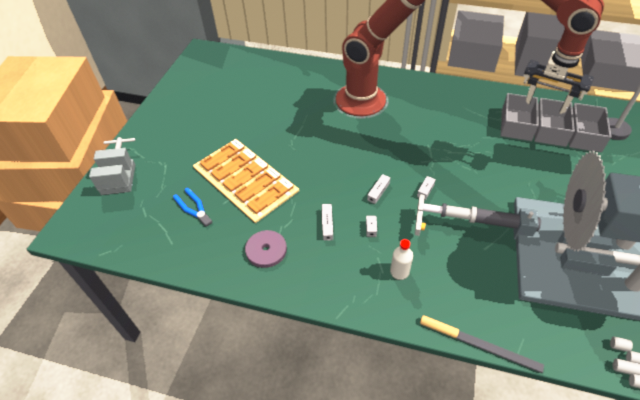

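View pics/side0.png

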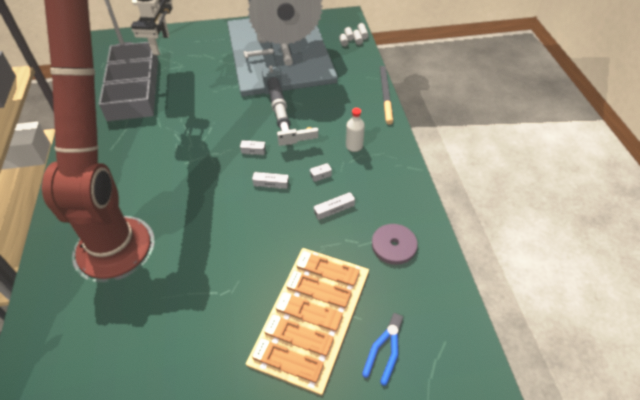

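View pics/wrist0.png

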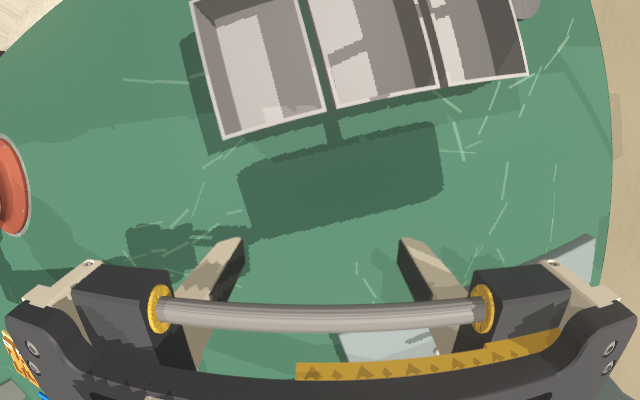

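The scene view shows four white blocks at about (378,188), (427,187), (327,221) and (371,226). The stop plate is near (421,213), the rack near (246,178), the wheel at (266,249), the bottle at (402,262) and the pliers at (193,207). I'll zoom in and measure.

```bash
cat > h.py <<'E'
import numpy as np, cv2
from workcell import monitor, cams, order, robot
def grab(n): return cams.read_camera(n)
def ray(c,u,v):
    x=(u-c["cx"])/c["fx"]; y=(v-c["cy"])/c["fy"]
    d=np.array([x,-y,-1.0]); return c["rotation"]@d
def rayw(c,u,v):
    x=(u-c["cx"]); y=(v-c["cy"]); r=np.hypot(x,y); th=r/c["fx"]
    s=np.sin(th)/max(r,1e-9); return c["rotation"]@np.array([x*s,-y*s,-np.cos(th)])
def onp(c,u,v,z,w=False):
    d=(rayw if w else ray)(c,u,v); e=c["eye"]; return e+d*(z-e[2])/d[2]
def proj(c,p,w=False):
    q=c["rotation"].T@(np.asarray(p,float)-c["eye"]); x,y,z=q[0],-q[1],-q[2]
    if w:
        r=np.hypot(x,y); th=np.arctan2(r,z); return c["cx"]+c["fx"]*th*x/r, c["cy"]+c["fx"]*th*y/r
    return c["cx"]+c["fx"]*x/z, c["cy"]+c["fy"]*y/z
def crop(c,x0,y0,x1,y1,name,s=4):
    im=cv2.resize(c["img"][y0:y1,x0:x1],None,fx=s,fy=s,interpolation=cv2.INTER_CUBIC); cv2.imwrite("pics/"+name,im)
E
python3 - <<'E'
from h import *
import pickle
c=cv2.imread("pics/scene0.png"); d=cv2.imread("pics/side0.png")
crop({"img":c},300,160,460,290,"sc1.png",5); crop({"img":c},180,130,310,230,"sc2.png",6)
crop({"img":d},230,90,390,230,"sd1.png",5) if 0 else crop({"img":d},230,100,390,220,"sd1.png",5); crop({"img":d},240,240,380,395,"sd2.png",4) if 0 else crop({"img":d},240,245,380,395,"sd2.png",4)
E
```

```text
(no output)
```

View pics/sc1.png

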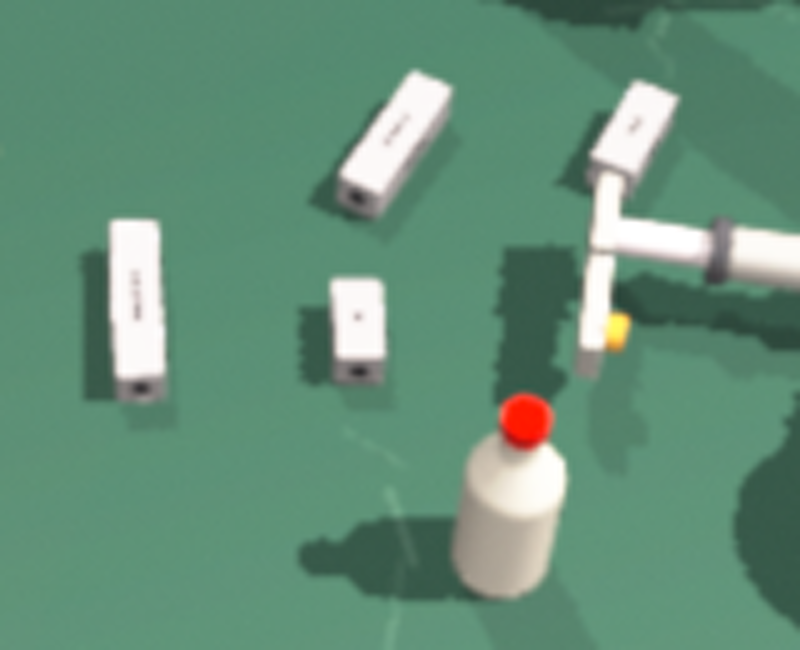

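View pics/sc2.png

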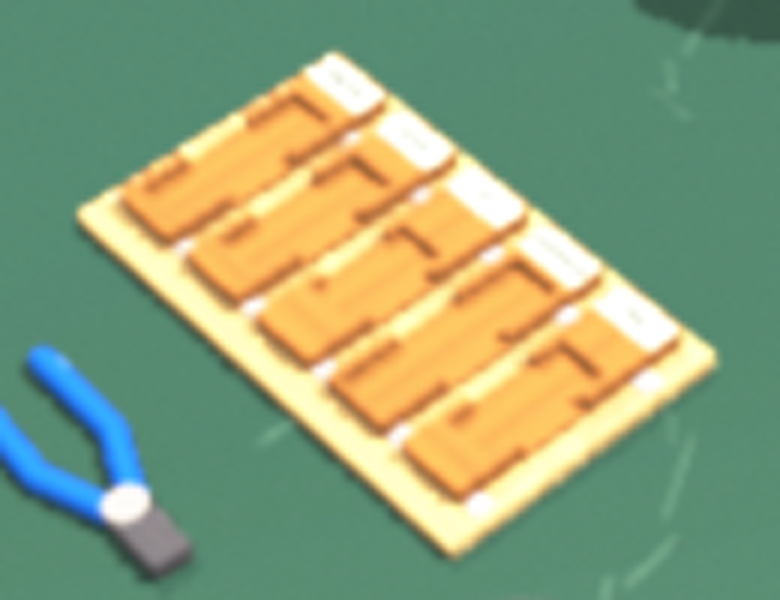

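View pics/sd1.png

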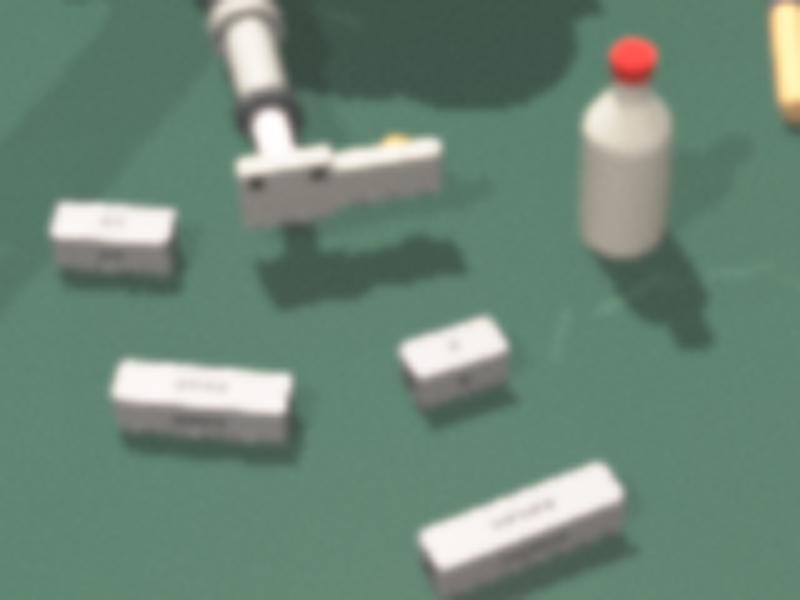

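View pics/sd2.png

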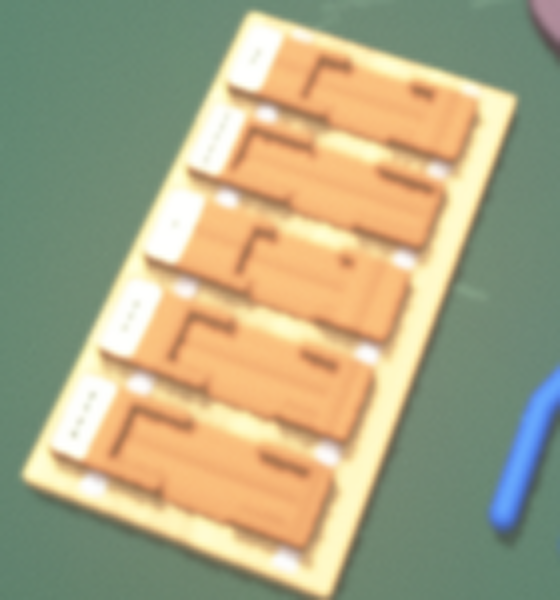

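The label dots, read from the side view top to bottom, give the holder order 2, 5, 1, 3, 4, and the pocket lengths agree. The blocks present look like 1, 2, 4 and 5. Next I'll measure them.

```bash
cat > meas.py <<'E'
from h import *
def top(c,m,z,name):
    cs,_=cv2.findContours(m,cv2.RETR_EXTERNAL,cv2.CHAIN_APPROX_NONE)
    out=[]
    for k in cs:
        if cv2.contourArea(k)<60: continue
        k=k[:,0,:].astype(float)
        P=np.array([onp(c,u,v,z)[:2] for u,v in k])
        r=cv2.minAreaRect(P.astype(np.float32))
        (x,y),(a,b),t=r
        if a<b: a,b=b,a; t+=90
        t=(t+90)%180-90
        out.append((round(x,1),round(y,1),round(a,1),round(b,1),round(t,1),k.mean(0).round(0)))
    for o in out:
        if 250<o[0]<950 and o[2]<450: print(name,*o)
    return out
def blocks(thr=235):
    for n in ["scene","side"]:
        c=grab(n); im=c["img"]
        t=thr if n=="scene" else thr-15
        m=(im.min(2)>t).astype(np.uint8)*255
        top(c,m,30,n)
def rackm():
    for n in ["scene","side"]:
        c=grab(n); hsv=cv2.cvtColor(c["img"],cv2.COLOR_BGR2HSV)
        m=cv2.inRange(hsv,(8,35,120),(32,255,255))
        m=cv2.morphologyEx(m,cv2.MORPH_CLOSE,np.ones((9,9)))
        top(c,m,12,n+"_rack")
E
python3 - <<'E'
from meas import *
blocks(225); rackm()
E
```

```text
scene 882.3 876.9 48.1 19.1 -89.2 [629. 366.]
scene 822.5 870.8 36.5 19.1 88.6 [623. 343.]
scene 543.0 910.7 69.7 21.1 -87.6 [627. 256.]
scene 701.3 295.5 44.1 25.5 -6.7 [407. 256.]
scene 610.6 169.5 53.7 28.0 14.3 [371. 223.]
scene 493.7 422.9 68.6 22.7 -87.2 [458. 210.]
scene 628.4 32.8 117.3 27.8 15.4 [327. 219.]
scene 485.8 333.3 66.2 55.3 -85.5 [427. 205.]
scene 412.6 313.5 71.3 28.2 -14.8 [426. 185.]
scene 455.9 162.5 101.2 27.9 -16.3 [379. 186.]
side 381.8 -368.5 56.6 23.6 60.8 [260. 347.]
side 412.3 -315.2 48.3 24.6 58.3 [272. 324.]
side 447.5 -256.2 53.5 24.3 59.0 [283. 299.]
side 480.9 -199.2 53.7 23.8 60.7 [293. 278.]
side 513.2 -144.6 49.1 24.4 59.3 [303. 258.]
side 627.3 29.0 117.1 27.6 17.3 [334. 203.]
side 454.3 160.2 103.3 27.9 -16.2 [270. 177.]
side 609.6 166.3 57.8 27.4 13.2 [320. 169.]
side 411.4 312.2 71.8 27.6 -9.8 [252. 144.]
side 531.4 371.0 55.7 53.8 -9.8 [286. 129.]
scene_rack 887.9 413.0 103.8 28.4 80.1 [440. 326.]
scene_rack 702.9 279.1 129.9 42.9 6.4 [400. 259.]
scene_rack 515.1 -292.0 356.2 195.8 59.6 [246. 179.]
side_rack 508.5 -300.0 359.9 195.5 59.3 [310. 322.]
side_rack 778.4 426.1 58.5 34.8 78.3 [356. 112.]
side_rack 888.9 416.0 127.2 29.5 79.0 [388. 111.]
```

Run:
```python
from h import *
d=grab("side"); s=grab("scene")
for p,z in [((287.2,137.8),50),((277.4,132.6),75),((296,130),75),((278.6,145.4),25),((296.6,143),25),((283,125),50)]:
    print(p,z,onp(d,*p,z).round(1))
# tube axis points: collar in both views
def tri(a,b):
    d1=ray(d,*a);d2=ray(s,*b)
    A=np.c_[d1,-d2]; t=np.linalg.lstsq(A,s["eye"]-d["eye"],rcond=None)[0]
    p,q=d["eye"]+d1*t[0], s["eye"]+d2*t[1]; return ((p+q)/2).round(1), np.linalg.norm(p-q).round(1)
print("collar",tri((283.4,122),(443.6,210)))
crop(d,230,30,330,150,"sd3.png",5); crop(s,400,150,560,270,"sc3.png",5)
```

```text
(287.2, 137.8) 50 [525.2 300.2  50. ]
(277.4, 132.6) 75 [495.9 302.5  75. ]
(296, 130) 75 [555.3 304.4  75. ]
(278.6, 145.4) 25 [495.4 296.2  25. ]
(296.6, 143) 25 [554.  297.3  25. ]
(283, 125) 50 [519.  362.8  50. ]
collar (array([521.7, 377.4,  50.1]), np.float64(0.8))
```

View pics/sd3.png

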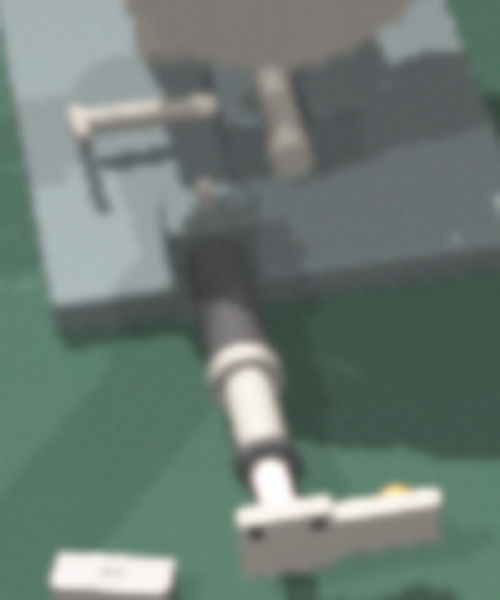

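View pics/sc3.png

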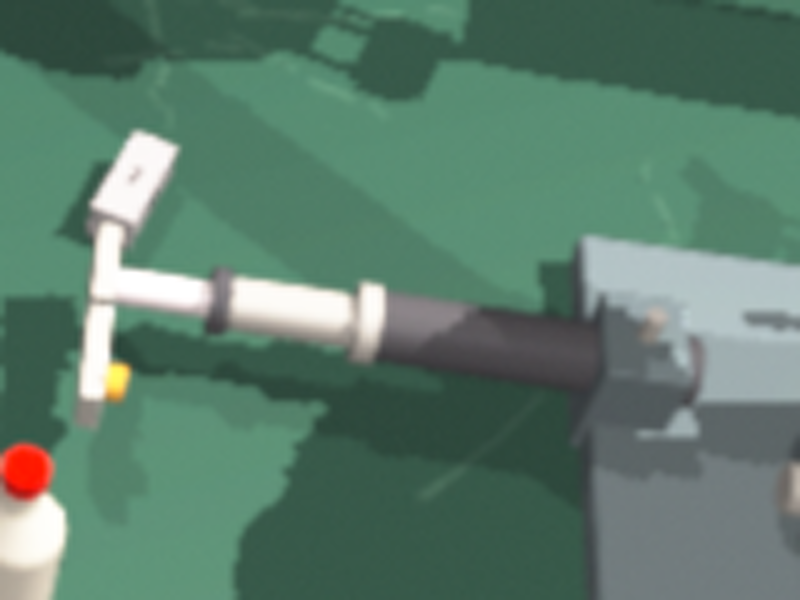

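Run:
```python
from h import *
d=grab("side"); s=grab("scene")
def tri(a,b):
    d1=ray(d,*a);d2=ray(s,*b)
    A=np.c_[d1,-d2]; t=np.linalg.lstsq(A,s["eye"]-d["eye"],rcond=None)[0]
    p,q=d["eye"]+d1*t[0], s["eye"]+d2*t[1]; return ((p+q)/2).round(1), np.linalg.norm(p-q).round(1)
print("ring",tri((279.2,102.6),(474,214.4)))
for u,v in [(444,210),(474,214.4),(515,220)]: print(onp(s,u,v,50).round(1))
for u,v in [(283.7,122.5),(279.2,102.6),(274,85)]: print(onp(d,u,v,50).round(1))
st=monitor.state(); R=st["eef_rot"]; print(R.round(3), st["eef_pos"], st["t"])
```

```text
ring (array([519.4, 469.3,  56.1]), np.float64(1.9))
[520.9 378.9  50. ]
[515.4 469.7  50. ]
[506.4 591.3  50. ]
[522.7 374.5  50. ]
[519.2 478.   50. ]
[511.7 577.5  50. ]
[[-0.    -0.97   0.243]
 [-0.     0.243  0.97 ]
 [-1.     0.    -0.   ]] [158.09019397 630.42091133 218.59903477] 0.55
```

```bash
cat > plan.py <<'E'
from h import *
from scipy.spatial.transform import Rotation as Ro
def Rdown(yaw):  # tool x down, tool z (jaw axis) at yaw deg
    a=np.deg2rad(yaw); z=np.array([np.cos(a),np.sin(a),0]); x=np.array([0,0,-1.]); return np.c_[x,np.cross(z,x),z]
def plan(p,yaw,g,n=None,flip=True):
    s=monitor.state(); R=s["eef_rot"]; p0=s["eef_pos"]
    best=None
    for y in ([yaw,yaw+180] if flip else [yaw]):
        w=Ro.from_matrix(R.T@Rdown(y)).as_rotvec()
        if best is None or np.linalg.norm(w)<np.linalg.norm(best): best=w
    w=best; dp=np.asarray(p,float)-p0
    deg=np.rad2deg(np.linalg.norm(w))
    k=max(int(np.ceil(np.linalg.norm(dp)/58)),int(np.ceil(deg/9.5)),1)
    k=max(k,n or 0)
    rows=[]
    for i in range(k):
        Ri=R@Ro.from_rotvec(w*i/k).as_matrix()
        l=Ri.T@dp/k; t=np.rad2deg(w/k)/10
        rows.append([float(round(v,2)) for v in t]+[float(round(v,1)) for v in l]+[g])
    print("pos",p0.round(1),"dp",dp.round(1),"deg",round(deg,1),"k",k,"j7",s["joint_pos"][6].round(2),"t",round(s["t"],1),"F",s["contact_force"].round(1),"w",round(s["width"],3))
    print(rows)
E
python3 -c "
from plan import *
plan((527,252,200),3.2,1)"
```

```text
pos [158.1 630.4 218.6] dp [ 368.9 -378.4  -18.6] deg 72.7 k 10 j7 -0.04 t 0.6 F [1.4 0.6 0.3] w 0.997
[[0.73, -0.0, 0.0, 1.9, -45.0, -27.7, 1], [0.73, -0.0, 0.0, 1.9, -48.1, -21.8, 1], [0.73, -0.0, 0.0, 1.9, -50.5, -15.5, 1], [0.73, -0.0, 0.0, 1.9, -52.1, -9.0, 1], [0.73, -0.0, 0.0, 1.9, -52.8, -2.4, 1], [0.73, -0.0, 0.0, 1.9, -52.7, 4.3, 1], [0.73, -0.0, 0.0, 1.9, -51.7, 11.0, 1], [0.73, -0.0, 0.0, 1.9, -49.9, 17.4, 1], [0.73, -0.0, 0.0, 1.9, -47.3, 23.6, 1], [0.73, -0.0, 0.0, 1.9, -43.9, 29.4, 1]]
```

```bash
python3 -m pendant '[[[0.73,0,0,2,-45,-28,1],[0.73,0,0,2,-48,-22,1],[0.73,0,0,2,-50,-16,1],[0.73,0,0,2,-52,-9,1],[0.73,0,0,2,-53,-2,1],[0.73,0,0,2,-53,4,1],[0.73,0,0,2,-52,11,1],[0.73,0,0,2,-50,17,1]]]'; python3 -c "
from plan import *
plan((527,252,200),3.2,1)"
```

```text
t: 1.55
eef_pos: [453.2, 320.2, 201.8]
eef_rot: [[0.0, -0.281, 0.96], [0.008, 0.96, 0.281], [-1.0, 0.008, 0.002]]
contact_force: [-0.2, 0.4, -0.4]
width: 0.192
pos [453.2 320.2 201.8] dp [ 73.8 -68.2  -1.8] deg 13.1 k 2 j7 -0.2 t 1.6 F [-0.2  0.4 -0.4] w 0.192
[[0.66, 0.0, -0.02, 0.6, -43.1, 25.8, 1], [0.66, 0.0, -0.02, 0.8, -39.9, 30.6, 1]]
```

Tracking is good. I'll move over to the spot in front of the plate, then take a wrist picture before descending.

```bash
python3 -m pendant '[[[0.66,0,0,1,-43,26,1],[0.66,0,0,1,-40,31,1],[0,0,0,0,0,0,1],[0,0,0,0,0,0,1]]]'; python3 -c "
from plan import *
plan((527,252,200),3.2,1)
c=grab('wrist'); cv2.imwrite('pics/w1.png',c['img']); 
for p in [(525,300,50),(495,302,75),(555,304,75),(610,168,30)]: print(p,proj(c,p,True))
print(c['eye'],monitor.state()['eef_pos'])"
```

```text
t: 2.05
eef_pos: [532.5, 245.3, 199.9]
eef_rot: [[0.003, -0.039, 0.999], [0.008, 0.999, 0.039], [-1.0, 0.007, 0.004]]
contact_force: [-0.7, 0.3, -0.4]
width: 0.005
pos [532.5 245.3 199.9] dp [-5.5  6.7  0.1] deg 1.1 k 1 j7 -0.22 t 2.0 F [-0.7  0.3 -0.4] w 0.005
[[-0.1, 0.02, -0.04, -0.0, 6.9, -5.2, 1]]
(525, 300, 50) (np.float64(315.65585964872133), np.float64(139.13506190494343))
(495, 302, 75) (np.float64(283.6368053474156), np.float64(138.25213505761627))
(555, 304, 75) (np.float64(347.3332446797359), np.float64(138.39459580454078))
(610, 168, 30) (np.float64(382.034861853586), np.float64(251.2719091048747))
[527.96154175 325.653012   367.08682571] [532.73110037 244.74313479 200.034949  ]
```

View pics/w1.png

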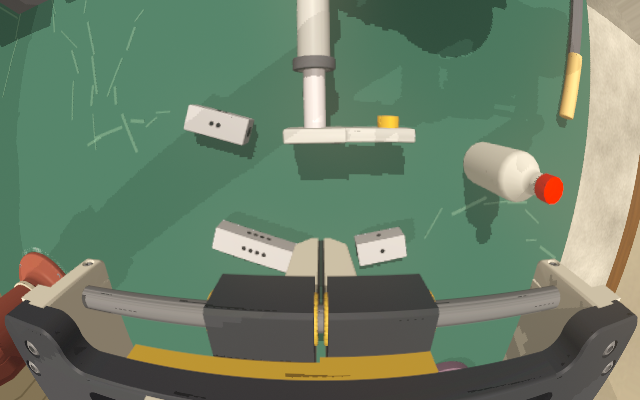

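The wrist view confirms the plate at columns 283–345, row 135, with the tube going straight up the picture. Blocks 4, 1 and 2 lie around it and the space below the tool is clear. Descending now.

```bash
python3 -m pendant '[[[-0.1,0,0,40,6,-5,1],[0,0,0,50,0,0,1],[0,0,0,50,0,0,1],[0,0,0,22,0,0,1],[0,0,0,0,0,0,1]]]'; python3 -c "
from plan import *
plan((524.5,300,38),3.2,1)"
```

```text
t: 2.72
eef_pos: [524.8, 262.5, 35.9]
eef_rot: [[0.006, -0.073, 0.997], [0.015, 0.997, 0.073], [-1.0, 0.015, 0.007]]
contact_force: [0.5, 0.1, 0.5]
width: 0.005
pos [524.8 262.5  35.9] dp [-0.3 37.5  2.1] deg 1.4 k 1 j7 -0.13 t 2.7 F [0.5 0.1 0.5] w 0.005
[[0.1, 0.04, -0.08, -1.6, 37.4, 2.5, 1]]
```

```bash
python3 -m pendant '[[[0.1,0,-0.08,-1,10,1,1],[0,0,0,0,10,0,1],[0,0,0,0,10,0,1],[0,0,0,0,8,0,1]]]'; python3 -m pendant '[[[0,0,0,0,8,0,1],[0,0,0,0,8,0,1],[0,0,0,0,8,0,1],[0,0,0,0,8,0,1]]]'; python3 -c "
from plan import *
plan((521,340,38),3.2,1)
c=grab('wrist'); cv2.imwrite('pics/w2.png',c['img'])"
```

```text
t: 3.22
eef_pos: [523.7, 301.0, 40.1]
eef_rot: [[0.009, -0.057, 0.998], [-0.001, 0.998, 0.057], [-1.0, -0.001, 0.009]]
contact_force: [0.6, -3.3, -3.4]
width: 0.003
t: 3.72
eef_pos: [522.0, 332.0, 40.2]
eef_rot: [[0.009, -0.055, 0.998], [-0.004, 0.998, 0.055], [-1.0, -0.005, 0.008]]
contact_force: [0.1, -3.3, -0.4]
width: 0.002
pos [522.  332.   40.2] dp [-1.   8.  -2.2] deg 0.5 k 1 j7 -0.27 t 3.7 F [ 0.1 -3.3 -0.4] w 0.002
[[-0.01, 0.05, 0.03, 2.1, 8.0, -0.6, 1]]
```

View pics/w2.png

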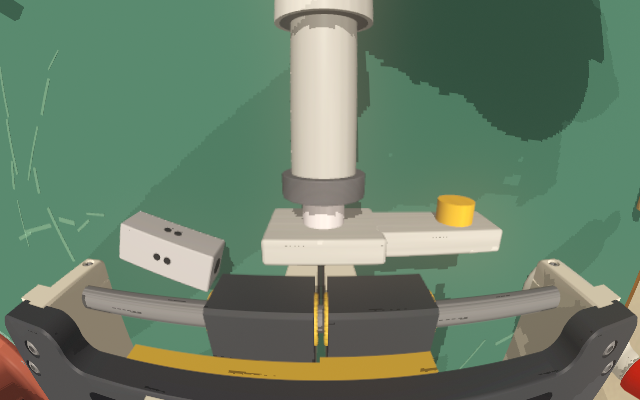

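The plate is being pushed with 3.3 N, so the inner tube is sliding. Its collar gap, near rows 200–225, is almost closed.

```bash
for i in 1 2 3; do python3 -m pendant '[[[0,0,0,0,8,0,1],[0,0,0,0,8,0,1],[0,0,0,0,8,0,1]]]' | grep -E "pos|force"; done
```

```text
eef_pos: [520.8, 353.0, 40.2]
contact_force: [-1.2, -10.2, 3.8]
eef_pos: [519.8, 364.9, 40.3]
contact_force: [-1.2, -9.0, 3.1]
eef_pos: [518.9, 376.3, 40.5]
contact_force: [-1.5, -9.2, 5.4]
```

```bash
for i in 1 2 ; do python3 -m pendant '[[[0,0,0,0,12,0,1],[0,0,0,0,12,0,1],[0,0,0,0,12,0,1]]]' | grep -E "pos|force"; done;  python3 -m pendant '[[[0,0,0,0,8,0,1],[0,0,0,0,8,0,1]]]' | grep -E "pos|force"
```

```text
eef_pos: [517.5, 398.8, 40.5]
contact_force: [-1.1, -10.0, 5.8]
eef_pos: [516.1, 420.2, 40.5]
contact_force: [-3.2, -18.8, 9.7]
eef_pos: [515.8, 419.1, 40.8]
contact_force: [-1.9, -13.9, 8.3]
```

```bash
python3 -m pendant '[[[0,0,0,0,14,0,1],[0,0,0,0,14,0,1]]]' | grep -E "pos|force"; python3 -c "
from plan import *
c=grab('wrist'); cv2.imwrite('pics/w3.png',c['img'])
d=grab('side');crop(d,230,30,330,150,'sd4.png',5)"
```

```text
eef_pos: [515.3, 417.5, 41.2]
contact_force: [-5.2, -21.8, 14.3]
```

View pics/w3.png

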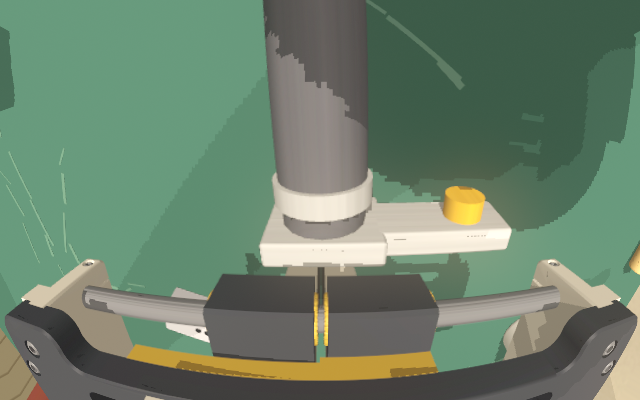

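The plate now sits against the collar, and the collar against the outer tube's white ring (row 190). Pushing with 22 N gives no further travel, so both tubes are home. I'll back off and go up to a point near block 2.

```bash
python3 -m pendant '[[[0,0,0,0,-20,0,1],[0,0,0,0,-30,0,1],[0,0,0,-30,-30,0,1],[0,0,0,-50,-20,0,-1],[0,0,0,-50,0,0,-1],[0,0,0,-50,0,0,-1]]]'; python3 -c "
from plan import *
c=grab('wrist'); cv2.imwrite('pics/w4.png',c['img'])
plan((450,240,220),-10,-1)"; python3 -c "
from meas import *
blocks(225)"
```

```text
t: 7.0
eef_pos: [520.3, 361.2, 238.3]
eef_rot: [[-0.048, -0.031, 0.998], [-0.167, 0.986, 0.023], [-0.985, -0.166, -0.052]]
contact_force: [-0.0, 0.8, -0.7]
width: 0.277
pos [523.9 364.3 246.1] dp [ -73.9 -124.3  -26.1] deg 14.9 k 3 j7 -0.46 t 7.0 F [1.  0.9 3.9] w 0.322
[[0.39, -0.05, 0.31, 16.0, -38.8, -25.3, -1], [0.39, -0.05, 0.31, 13.7, -41.2, -22.7, -1], [0.39, -0.05, 0.31, 11.2, -43.3, -20.0, -1]]
scene 882.5 876.8 48.9 21.0 -86.9 [629. 366.]
scene 822.9 870.8 36.5 19.8 88.4 [623. 343.]
scene 543.4 910.7 69.7 21.7 -87.7 [626. 256.]
scene 703.9 296.0 46.1 25.5 -28.8 [407. 256.]
scene 414.0 312.9 69.1 27.7 -12.4 [426. 185.]
scene 451.9 163.8 92.9 28.3 -16.3 [379. 185.]
scene 503.6 -785.4 98.2 86.6 -75.9 [117. 146.]
side 381.1 -368.4 56.4 24.0 58.9 [260. 347.]
side 412.4 -314.9 48.8 24.6 58.3 [272. 323.]
side 448.2 -255.0 56.1 24.3 59.0 [283. 299.]
side 480.9 -199.2 53.7 23.8 60.7 [293. 278.]
side 513.2 -144.7 49.0 24.5 59.0 [303. 258.]
side 449.5 161.7 93.3 28.4 -16.3 [268. 177.]
side 411.7 309.8 71.1 23.0 -9.8 [252. 144.]
```

View pics/w4.png

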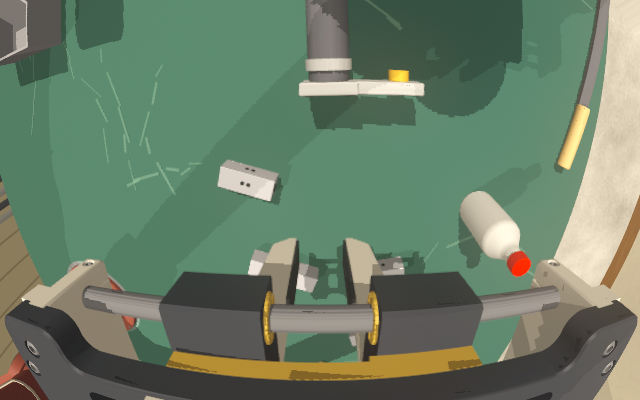

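The stop is home: the plate touches the white outer ring at (328,75). Block 2 is next, with a hover that puts it right under the wrist camera.

```bash
cat >> plan.py <<'E'
def ytool(yaw): return Rdown(yaw)[:,1]
def hover(b,jaw,g,z=140,off=82,fl=True):
    # pick jaw vs jaw+180 by caller
    p=np.array([b[0],b[1],z],float)-off*np.array([*ytool(jaw)[:2],0]); plan(p,jaw,g,flip=False)
def wblock(z=30,lo=200,amin=800,nm=None):
    c=grab('wrist'); im=c['img']; hsv=cv2.cvtColor(im,cv2.COLOR_BGR2HSV)
    m=((im.min(2)>lo)&(hsv[...,1]<40)).astype(np.uint8)*255
    m=cv2.morphologyEx(m,cv2.MORPH_CLOSE,np.ones((7,7)))
    if nm: cv2.imwrite('pics/'+nm,im); cv2.imwrite('pics/m_'+nm,m)
    cs,_=cv2.findContours(m,cv2.RETR_EXTERNAL,cv2.CHAIN_APPROX_NONE)
    for k in cs:
        if cv2.contourArea(k)<amin: continue
        k=k[:,0,:].astype(float); P=np.array([onp(c,u,v,z,True)[:2] for u,v in k])
        (x,y),(a,b),t=cv2.minAreaRect(P.astype(np.float32))
        if a<b: a,b=b,a; t+=90
        t=(t+90)%180-90
        if a<200: print("blk",round(x,1),round(y,1),"size",round(a,1),round(b,1),"yaw",round(t,1),k.mean(0).round(0))
    return c
E
python3 -c "
from plan import *
hover((412.5,312),78,0)"
```

```text
pos [522.3 362.  240.1] dp [ -29.6  -67.1 -100.1] deg 76.9 k 9 j7 -0.46 t 7.2 F [ 0.3 -0.7 -0.4] w 0.409
[[-0.85, -0.09, 0.07, 12.3, -5.4, -2.9, 0], [-0.85, -0.09, 0.07, 12.2, -5.1, -3.9, 0], [-0.85, -0.09, 0.07, 12.1, -4.6, -4.8, 0], [-0.85, -0.09, 0.07, 11.9, -3.9, -5.7, 0], [-0.85, -0.09, 0.07, 11.8, -3.2, -6.4, 0], [-0.85, -0.09, 0.07, 11.6, -2.3, -7.0, 0], [-0.85, -0.09, 0.07, 11.5, -1.4, -7.5, 0], [-0.85, -0.09, 0.07, 11.4, -0.4, -7.8, 0], [-0.85, -0.09, 0.07, 11.2, 0.6, -8.0, 0]]
```

```bash
python3 -m pendant '[[[-0.85,-0.1,0.07,12,-5,-3,0],[-0.85,-0.1,0.07,12,-5,-4,0],[-0.85,-0.1,0.07,12,-5,-5,0],[-0.85,-0.1,0.07,12,-4,-6,0],[-0.85,-0.1,0.07,12,-3,-6,0],[-0.85,-0.1,0.07,12,-2,-7,0],[-0.85,-0.1,0.07,12,-1,-8,0],[-0.85,-0.1,0.07,11,0,-8,0]]]' >/dev/null; python3 -c "
from plan import *
hover((412.5,312),78,0)"
```

```text
pos [484.6 315.7 139.1] dp [  8.1 -20.7   0.9] deg 5.0 k 1 j7 0.7 t 8.2 F [ 0.7  0.3 -0.2] w 0.502
[[-0.5, 0.01, -0.02, -1.0, -13.8, -17.4, 0]]
```

```bash
python3 -m pendant '[[[-0.5,0,0,-1,-14,-17,0],[0,0,0,0,0,0,0],[0,0,0,0,0,0,0]]]' ; python3 -c "
from plan import *
wblock(nm='w5.png')"
```

```text
t: 8.52
eef_pos: [489.1, 297.8, 136.7]
eef_rot: [[-0.011, -0.979, 0.204], [0.006, 0.204, 0.979], [-1.0, 0.012, 0.004]]
contact_force: [0.5, -0.1, 0.0]
width: 0.5
blk 554.8 465.1 size 106.2 18.0 yaw -0.7 [486. 226.]
blk 452.8 162.9 size 102.5 29.1 yaw -16.0 [179. 191.]
blk 410.7 314.3 size 73.6 28.8 yaw -14.7 [319. 115.]
blk 413.0 633.5 size 64.5 46.2 yaw -87.2 [589.  82.]
```

View pics/w5.png

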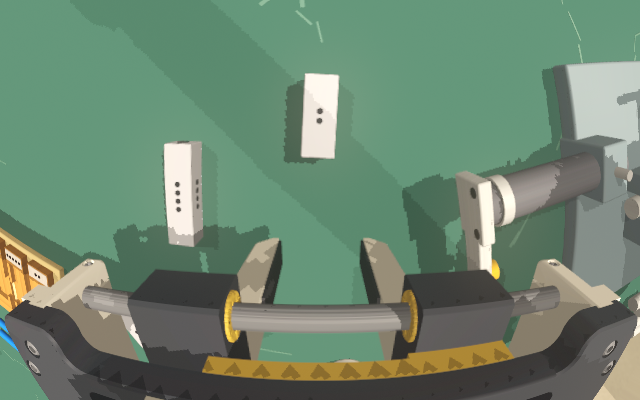

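View pics/m_w5.png

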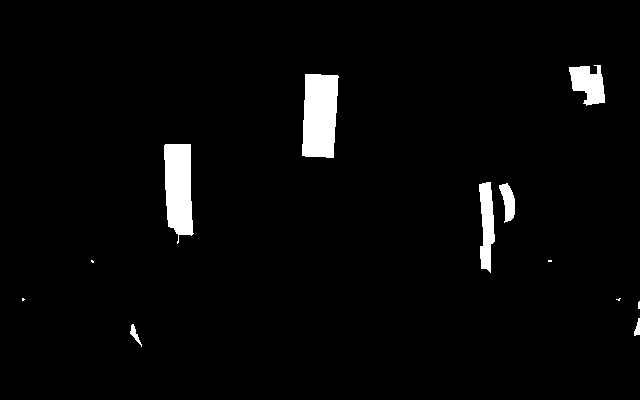

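Block 2 (two dots) is at (319,115). It measures 73.6 x 28.8 mm at yaw -14.7°, as it should. Going to grasp it.

```bash
python3 -c "
from plan import *
plan((410.7,314.3,70),75.3,0)"
```

```text
pos [489.3 297.6 136.7] dp [-78.6  16.7 -66.7] deg 3.0 k 2 j7 0.81 t 8.6 F [ 0.4 -0.2  0.1] w 0.501
[[0.15, 0.01, -0.03, 33.8, 39.8, 0.1, 0], [0.15, 0.01, -0.03, 33.6, 40.0, -0.9, 0]]
```

```bash
python3 -m pendant '[[[0.15,0,-0.03,34,40,0,0],[0.15,0,-0.03,34,40,-1,0],[0,0,0,0,0,0,0],[0,0,0,0,0,0,0]]]' >/dev/null; python3 -c "
from plan import *
plan((410.7,314.3,6),75.3,0)"
```

```text
pos [409.4 320.6  68.7] dp [  1.3  -6.3 -62.7] deg 0.6 k 2 j7 0.65 t 9.1 F [ 0.   0.1 -0. ] w 0.499
[[-0.0, 0.03, 0.01, 31.3, -1.4, -3.2, 0], [-0.0, 0.03, 0.01, 31.3, -1.4, -3.0, 0]]
```

```bash
python3 -m pendant '[[[0,0.03,0,20,-1,-6,0],[0,0,0,20,0,0,0],[0,0,0,0,0,0,0]]]' >/dev/null; python3 -c "
from plan import *
plan((410.7,314.3,6),75.3,0)"
```

```text
pos [414.7 317.2  30.7] dp [ -4.   -2.9 -24.7] deg 0.9 k 1 j7 0.66 t 9.4 F [ 0.3  0.3 -0.5] w 0.505
[[-0.02, 0.07, 0.05, 24.6, 3.4, -4.2, 0]]
```

```bash
python3 -m pendant '[[[0,0.07,0.05,12,3,-4,0],[0,0,0,10,0,0,0],[0,0,0,0,0,0,0]]]' >/dev/null; python3 -c "
from plan import *
plan((410.7,314.3,6),75.3,0)"
```

```text
pos [413.3 315.    9.2] dp [-2.6 -0.7 -3.2] deg 0.4 k 1 j7 0.66 t 9.8 F [-0.1  0.3 -0.3] w 0.496
[[-0.03, 0.02, 0.02, 3.2, 2.3, -1.3, 0]]
```

```bash
python3 -m pendant '[[[0,0,0,3,2,-1,0],[0,0,0,0,0,0,0],[0,0,0,0,0,0,1],[0,0,0,0,0,0,1],[0,0,0,0,0,0,1],[0,0,0,0,0,0,1]]]'
```

```text
t: 10.58
eef_pos: [411.1, 314.7, 6.7]
eef_rot: [[0.004, -0.966, 0.259], [0.002, 0.259, 0.966], [-1.0, -0.004, 0.003]]
contact_force: [0.3, -0.1, -1.0]
width: 0.32
```

```bash
python3 -m pendant '[[[0,0,0,-25,0,0,1],[0,0,0,-50,0,0,1],[0,0,0,-55,0,0,1],[0,0,0,0,0,0,1]]]'; python3 -c "
from plan import *
hover((580,-184),59.4,1,z=150)"
```

```text
t: 11.08
eef_pos: [409.5, 313.8, 138.5]
eef_rot: [[0.001, -0.966, 0.259], [-0.0, 0.259, 0.966], [-1.0, -0.001, -0.0]]
contact_force: [0.5, 0.1, -3.4]
width: 0.32
pos [409.5 313.8 138.5] dp [ 241.  -539.5   11.5] deg 15.6 k 11 j7 0.65 t 11.1 F [ 0.5  0.1 -3.4] w 0.32
[[0.14, -0.0, 0.0, -1.0, -33.9, -41.7, 1], [0.14, -0.0, 0.0, -1.0, -34.9, -40.9, 1], [0.14, -0.0, 0.0, -1.0, -35.9, -40.0, 1], [0.14, -0.0, 0.0, -1.0, -36.9, -39.1, 1], [0.14, -0.0, 0.0, -1.0, -37.8, -38.2, 1], [0.14, -0.0, 0.0, -1.0, -38.7, -37.2, 1], [0.14, -0.0, 0.0, -1.0, -39.7, -36.2, 1], [0.14, -0.0, 0.0, -1.0, -40.5, -35.2, 1], [0.14, -0.0, 0.0, -1.0, -41.4, -34.2, 1], [0.14, -0.0, 0.0, -1.0, -42.2, -33.2, 1], [0.14, -0.0, 0.0, -1.0, -43.0, -32.1, 1]]
```

```bash
python3 -m pendant '[[[0.14,0,0,-2,-34,-42,1],[0.14,0,0,-2,-35,-41,1],[0.14,0,0,-2,-36,-40,1],[0.14,0,0,-2,-37,-39,1],[0.14,0,0,-1,-38,-38,1],[0.14,0,0,-1,-39,-37,1],[0.14,0,0,-1,-40,-36,1],[0.14,0,0,0,-40,-35,1]]]' | tail -2;  python3 -c "
from plan import *
hover((580,-184),59.4,1,z=150)"
```

```text
contact_force: [-0.2, -0.2, -2.1]
width: 0.322
pos [582.6 -82.5 135.3] dp [  68.  -143.2   14.7] deg 5.1 k 3 j7 1.29 t 12.1 F [-0.2 -0.2 -2.1] w 0.322
[[0.16, -0.02, -0.04, -5.5, -41.0, -33.3, 1], [0.16, -0.02, -0.04, -5.3, -42.0, -32.1, 1], [0.16, -0.02, -0.04, -5.1, -42.9, -30.8, 1]]
```

```bash
python3 -m pendant '[[[0.16,0,0,-6,-40,-33,1],[0.16,0,0,-6,-40,-32,1],[0.16,0,0,-6,-40,-31,1],[0,0,0,0,0,0,1],[0,0,0,0,0,0,1],[0,0,0,0,0,0,1]]]' | tail -2;  python3 -c "
from plan import *
hover((580,-184),59.4,1,z=150)
c=grab('wrist'); cv2.imwrite('pics/w6.png',c['img'])"
```

```text
contact_force: [-0.1, 0.4, -2.1]
width: 0.323
pos [ 639.4 -230.3  136.8] dp [11.2  4.5 13.2] deg 2.7 k 1 j7 1.41 t 12.8 F [-0.1  0.4 -2.1] w 0.323
[[-0.04, -0.11, -0.24, -13.7, -6.7, 9.4, 1]]
```

View pics/w6.png

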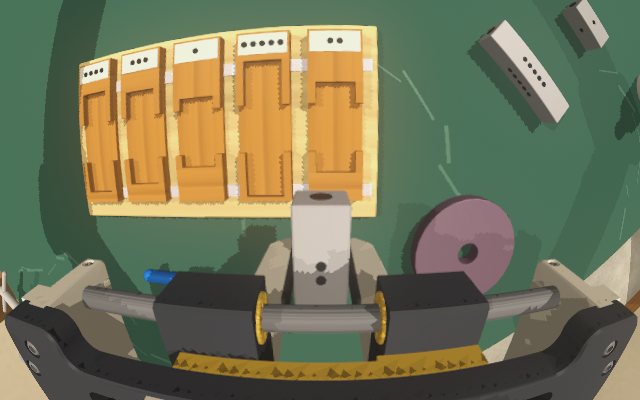

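The wrist view shows the rack labels left to right as 4, 3, 1, 5, 2, with slot 2 at about (337,125). The held block, still showing its two dots, is at (322,240). I'll fit the rack from all five labels.

```bash
cat >> plan.py <<'E'
ORDER=[4,3,1,5,2]
def rackfit(zl=26.5,nm=None,names=ORDER,show=True):
    c=grab('wrist'); im=c['img']; hsv=cv2.cvtColor(im,cv2.COLOR_BGR2HSV)
    m=((im.min(2)>185)&(hsv[...,1]<45)).astype(np.uint8)*255
    m=cv2.morphologyEx(m,cv2.MORPH_CLOSE,np.ones((5,5)))
    if nm: cv2.imwrite('pics/'+nm,im)
    cs,_=cv2.findContours(m,cv2.RETR_EXTERNAL,cv2.CHAIN_APPROX_NONE)
    L=[]
    for k in cs:
        if cv2.contourArea(k)<150: continue
        k=k[:,0,:].astype(float); P=np.array([onp(c,u,v,zl,True)[:2] for u,v in k])
        (x,y),(a,b),t=cv2.minAreaRect(P.astype(np.float32))
        if a<b:a,b=b,a
        if 42<a<62 and 17<b<34: L.append((x,y,a,b))
    L=np.array(sorted(L,key=lambda q:q[1])); 
    if show: print(L.round(1))
    if len(L)==5:
        i=np.arange(5)-2; v=(i@L[:,:2])/10; m0=L[:,:2].mean(0); print("pitch",np.linalg.norm(v).round(2),"yaw y",np.rad2deg(np.arctan2(v[1],v[0])).round(2))
        yv=v/np.linalg.norm(v); xv=np.array([yv[1],-yv[0]])
        for n,j in zip(names,i): print("slot",n,(m0+66*j*yv+80*xv).round(1))
    # rack board
    m=cv2.inRange(hsv,(8,60,120),(30,255,255)); m=cv2.morphologyEx(m,cv2.MORPH_CLOSE,np.ones((9,9)))
    return c
E
python3 -c "
from plan import *
c=rackfit()
crop(c,220,20,400,230,'w6c.png',4) if 0 else crop(c,225,20,395,220,'w6c.png',3)
for u,v in [(377,27),(378,216),(80,66),(92,214)]: print(onp(c,u,v,12,True).round(1))
s=monitor.state(); p=s['eef_pos']; print(p,c['eye'],s['eef_rot'].round(3))
"
```

```text
[[ 379.4 -368.7   42.5   19.8]
 [ 412.3 -312.9   45.7   19.7]
 [ 445.8 -255.9   45.7   19.8]
 [ 479.3 -199.2   45.3   19.7]
 [ 513.3 -141.7   45.1   19.7]]
pitch 65.9 yaw y 59.47
slot 4 [ 447.9 -410. ]
slot 3 [ 481.4 -353.2]
slot 1 [ 514.9 -296.3]
slot 5 [ 548.5 -239.5]
slot 2 [ 582.  -182.6]
[517.7 -95.8  12. ]
[ 679.9 -189.    12. ]
[ 345.4 -393.1   12. ]
[ 505.7 -484.1   12. ]
[ 639.80817538 -229.44218672  137.26849406] [ 577.30193204 -188.02586463  306.63952327] [[-0.045 -0.857  0.514]
 [ 0.006  0.514  0.858]
 [-0.999  0.042 -0.018]]
```

View pics/w6c.png

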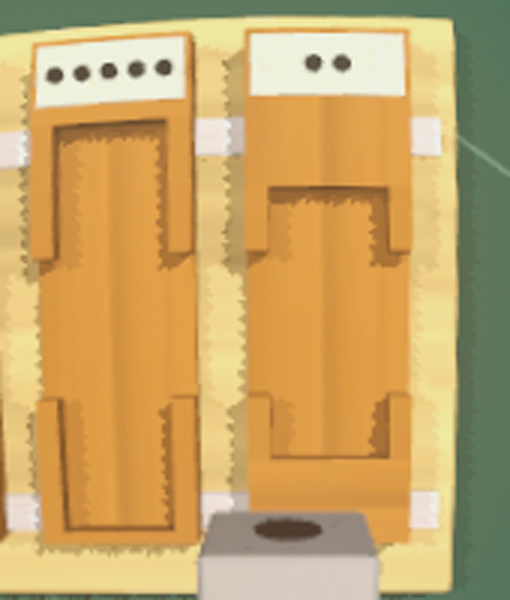

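```bash
python3 -c "
from plan import *
c=grab('wrist')
f=lambda a,b,z: onp(c,225+a/3,20+b/3,z,True)[:2]
for z in (26,17):
  A,B,C,D=[f(*q,z) for q in [(269,187),(388,187),(390,458),(271,458)]]
  print(z,((A+B+C+D)/4).round(1),np.linalg.norm(A-B).round(1),np.linalg.norm(C-D).round(1),np.linalg.norm(B-C).round(1))
# held block end: top-right/left corners in crop (235,513),(363,513) back top; front top (200,558),(380,552)
s=monitor.state();R=s['eef_rot'];p=s['eef_pos']
print(p.round(1))
for q in [(200,558),(380,553)]:
  d=rayw(c,225+q[0]/3,20+q[1]/3); 
  # intersect with plane of block top: grasped with TCP 6.7 above bottom => top is 23.3 above TCP along -x tool
  n=R[:,0]; o=p-23.3*n; t=((o-c['eye'])@n)/(d@n); w=c['eye']+d*t; print('tool frame',(R.T@(w-p)).round(1))
"
```

```text
26 [ 583.2 -182.4] 35.5 36.4 82.7
17 [ 583.4 -182.2] 36.6 37.6 85.4
[ 640.2 -229.7  137.8]
tool frame [-23.3  37.6 -13.5]
tool frame [-23.3  38.4  15.5]
```

```bash
python3 -c "
from plan import *
plan((582.7,-183,75),59.5,1)"
```

```text
pos [ 640.2 -229.7  137.8] dp [-57.5  46.7 -62.8] deg 2.6 k 2 j7 1.41 t 13.0 F [-0.2  0.4 -1.7] w 0.319
[[-0.02, -0.05, -0.12, 32.8, 35.3, 5.9, 1], [-0.02, -0.05, -0.12, 32.1, 36.0, 5.7, 1]]
```

```bash
python3 -m pendant '[[[0,-0.05,-0.12,33,36,6,1],[0,-0.05,-0.12,32,36,6,1],[0,0,0,0,0,0,1],[0,0,0,0,0,0,1]]]' | tail -2;  python3 -c "
from plan import *
plan((582.7,-183,75),59.5,1)"
```

```text
contact_force: [-0.1, -0.6, -1.5]
width: 0.319
pos [ 582.5 -178.4   75.1] dp [ 0.2 -4.6 -0.1] deg 0.4 k 1 j7 1.38 t 13.5 F [-0.1 -0.6 -1.5] w 0.319
[[-0.02, 0.01, 0.04, 0.1, -2.5, -3.9, 1]]
```

```bash
python3 -m pendant '[[[0,0,0.04,0,-2.5,-4,1],[0,0,0,15,0,0,1],[0,0,0,15,0,0,1],[0,0,0,0,0,0,1]]]' | tail -2;  python3 -c "
from plan import *
plan((582.7,-183,26),59.5,1)"
```

```text
contact_force: [-0.6, 0.3, -2.4]
width: 0.319
pos [ 586.3 -185.5   44.6] dp [ -3.6   2.5 -18.6] deg 0.4 k 1 j7 1.4 t 14.0 F [-0.6  0.3 -2.4] w 0.319
[[-0.02, 0.01, 0.03, 18.6, 4.4, 0.3, 1]]
```

```bash
python3 -m pendant '[[[0,0,0.03,4,4,0,1],[0,0,0,4,0,0,1],[0,0,0,0,0,0,1]]]' | tail -2;  python3 -c "
from plan import *
for i in range(3): plan((582.7,-183,26),59.5,1); grab('wrist')"
```

```text
contact_force: [0.5, 0.1, -2.1]
width: 0.323
pos [ 582.7 -183.4   35.9] dp [-0.   0.4 -9.9] deg 0.3 k 1 j7 1.4 t 14.3 F [ 0.5  0.1 -2.1] w 0.323
[[-0.02, 0.02, -0.01, 9.9, 0.2, 0.3, 1]]
pos [ 582.8 -183.3   36. ] dp [ -0.1   0.3 -10. ] deg 0.3 k 1 j7 1.4 t 14.4 F [-0.9  0.5 -1.5] w 0.317
[[-0.02, 0.02, -0.0, 10.0, 0.3, 0.2, 1]]
pos [ 583.  -183.4   36.2] dp [ -0.3   0.4 -10.2] deg 0.3 k 1 j7 1.4 t 14.4 F [ 0.6  0.5 -2.3] w 0.321
[[-0.02, 0.02, -0.0, 10.2, 0.5, 0.2, 1]]
```

Well aligned, so lowering in small steps.

```bash
python3 -m pendant '[[[0,0,0,5,0.5,0,1],[0,0,0,4,0.5,0,1],[0,0,0,0,0,0,1]]]' | tail -2;  python3 -c "
from plan import *
plan((582.7,-183,24),59.5,1); c=grab('wrist'); cv2.imwrite('pics/w7.png',c['img'])"
```

```text
contact_force: [0.6, -0.1, -2.1]
width: 0.322
pos [ 582.4 -182.9   27.1] dp [ 0.3 -0.1 -3.1] deg 0.3 k 1 j7 1.4 t 14.9 F [ 0.6 -0.1 -2.1] w 0.322
[[-0.02, 0.02, 0.0, 3.1, -0.3, 0.1, 1]]
```

View pics/w7.png

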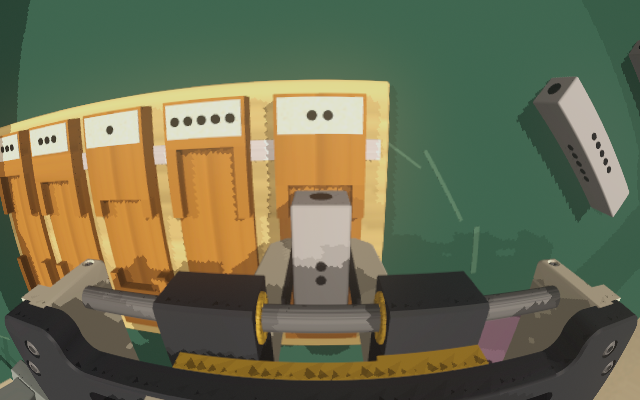

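The block's bottom is below the wall tops and the force has not changed. Lowering the last 3 mm and releasing.

```bash
python3 -m pendant '[[[0,0,0,3,0,0,1],[0,0,0,1.5,0,0,1],[0,0,0,0,0,0,1]]]' | grep -E "pos|force|wid"; python3 -m pendant '[[[0,0,0,0,0,0,0],[0,0,0,0,0,0,0],[0,0,0,0,0,0,0]]]' | grep -E "pos|force|wid"
```

```text
eef_pos: [582.9, -183.1, 23.9]
contact_force: [0.2, -0.9, -1.9]
width: 0.323
eef_pos: [583.9, -183.5, 24.4]
contact_force: [-0.1, 0.3, 0.0]
width: 0.494
```

```bash
python3 -m pendant '[[[0,0,0,-20,0,0,0],[0,0,0,-50,0,0,0],[0,0,0,-50,0,0,0]]]' | grep -E "pos|force|wid"; python3 -c "
from plan import *
hover((628,31),106,0,z=140)"
```

```text
eef_pos: [580.6, -182.7, 142.7]
contact_force: [1.0, -0.4, 0.0]
width: 0.498
pos [ 580.6 -182.7  142.7] dp [126.2 236.3  -2.7] deg 46.7 k 5 j7 1.38 t 16.1 F [ 1.  -0.4  0. ] w 0.498
[[-0.93, 0.0, -0.01, 0.6, 2.4, 53.5, 0], [-0.93, 0.0, -0.01, 0.6, -6.3, 53.2, 0], [-0.93, 0.0, -0.01, 0.6, -14.8, 51.5, 0], [-0.93, 0.0, -0.01, 0.5, -23.0, 48.4, 0], [-0.93, 0.0, -0.01, 0.5, -30.5, 44.0, 0]]
```

```bash
python3 -m pendant '[[[-0.93,0,0,1,2,53,0],[-0.93,0,0,1,-6,53,0],[-0.93,0,0,1,-15,52,0],[-0.93,0,0,1,-23,48,0],[-0.93,0,0,1,-30,44,0],[0,0,0,0,0,0,0],[0,0,0,0,0,0,0]]]' | grep -E "pos|force|wid"; python3 -c "
from plan import *
hover((628,31),106,0,z=140); wblock(nm='w8.png')"
```

```text
eef_pos: [711.7, 55.6, 143.9]
contact_force: [0.2, -0.4, 0.0]
width: 0.498
pos [711.7  55.6 143.9] dp [-4.8 -2.  -3.9] deg 1.0 k 1 j7 1.69 t 16.9 F [ 0.2 -0.4  0. ] w 0.498
[[0.09, -0.02, 0.04, 3.9, 5.2, -0.5, 0]]
blk 609.7 169.5 size 58.4 28.1 yaw 13.6 [463. 135.]
blk 627.0 31.5 size 117.6 28.1 yaw 17.1 [322. 104.]
blk 475.7 155.5 size 56.1 29.4 yaw -16.2 [486.  13.]
blk 589.8 -201.5 size 84.4 32.9 yaw -30.6 [119.  24.]
```

View pics/w8.png

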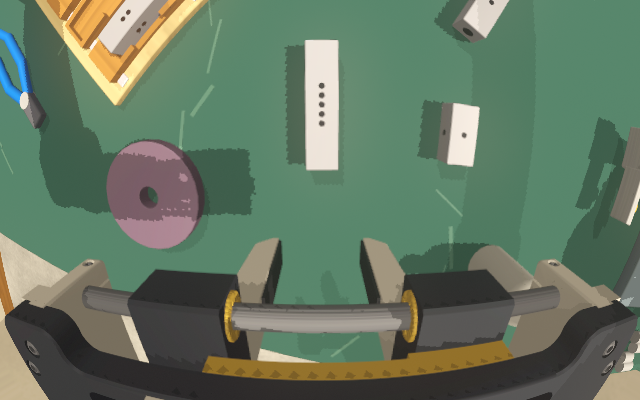

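Block 5 (five dots) is at (322,104), world (627,31.5), yaw 17.1°, measured length 117.6 mm. Block 2 shows in its pocket at top left.

```bash
python3 -c "
from plan import *
plan((627,31.5,70),107.1,0)"
```

```text
pos [711.5  56.5 143.9] dp [-84.5 -25.  -73.9] deg 0.5 k 2 j7 1.69 t 17.0 F [0.2 0.4 0.1] w 0.507
[[-0.01, -0.01, 0.02, 36.6, 44.3, 0.4, 0], [-0.01, -0.01, 0.02, 36.8, 44.2, 0.4, 0]]
```

```bash
python3 -m pendant '[[[0,0,0,36,42,0,0],[0,0,0,36,42,0,0],[0,0,0,0,0,0,0],[0,0,0,0,0,0,0]]]' >/dev/null; python3 -c "
from plan import *
plan((627,31.5,6),107.1,0)"
```

```text
pos [628.8  24.   70.8] dp [ -1.8   7.5 -64.8] deg 1.0 k 2 j7 1.69 t 17.5 F [-0.3 -0.4  0.3] w 0.501
[[-0.04, -0.02, 0.02, 32.4, 0.1, 4.1, 0], [-0.04, -0.02, 0.02, 32.4, -0.1, 3.9, 0]]
```

```bash
python3 -m pendant '[[[-0.1,0,0.02,14,0,8,0],[0,0,0,14,2,0,0],[0,0,0,0,0,0,0]]]' >/dev/null; python3 -c "
from plan import *
plan((627,31.5,6),107.1,0)"
```

```text
pos [628.6  31.7  42.6] dp [ -1.6  -0.2 -36.6] deg 0.8 k 1 j7 1.69 t 17.9 F [-0.6  0.2  0.8] w 0.497
[[0.02, -0.05, 0.06, 36.6, 2.0, 0.6, 0]]
```

```bash
python3 -m pendant '[[[0,0,0.06,13,3,0,0],[0,0,0,13,1,0,0],[0,0,0,7,1,0,0],[0,0,0,0,0,0,0]]]' >/dev/null; python3 -c "
from plan import *
plan((627,31.5,6),107.1,0)"
```

```text
pos [624.1  30.2   6.8] dp [ 2.9  1.3 -0.8] deg 0.5 k 1 j7 1.68 t 18.4 F [-0.5  0.5 -0.4] w 0.5
[[0.02, -0.04, -0.0, 0.8, -3.1, 0.4, 0]]
```

```bash
python3 -m pendant '[[[0,0,0,1,-3,0,0],[0,0,0,0,0,0,0],[0,0,0,0,0,0,1],[0,0,0,0,0,0,1],[0,0,0,0,0,0,1],[0,0,0,0,0,0,1]]]'; python3 -m pendant '[[[0,0,0,-25,0,0,1],[0,0,0,-50,0,0,1],[0,0,0,-60,0,0,1],[0,0,0,0,0,0,1]]]'|grep -E "pos|force|wid"; python3 -c "
from plan import *
hover((548.5,-239.5),59.5,1,z=150)"
```

```text
t: 19.1
eef_pos: [628.4, 31.0, 6.9]
eef_rot: [[0.005, -0.955, -0.297], [-0.008, -0.297, 0.955], [-1.0, -0.002, -0.009]]
contact_force: [0.9, 0.0, -0.8]
width: 0.321
eef_pos: [625.3, 32.1, 142.3]
contact_force: [0.2, 0.1, -2.9]
width: 0.322
pos [625.3  32.1 142.3] dp [  -6.1 -313.2    7.7] deg 47.8 k 6 j7 1.7 t 19.6 F [ 0.2  0.1 -2.9] w 0.322
[[0.8, -0.01, -0.0, -0.9, 16.5, -49.5, 1], [0.8, -0.01, -0.0, -0.9, 9.5, -51.4, 1], [0.8, -0.01, -0.0, -1.0, 2.3, -52.2, 1], [0.8, -0.01, -0.0, -1.1, -5.0, -52.0, 1], [0.8, -0.01, -0.0, -1.2, -12.1, -50.8, 1], [0.8, -0.01, -0.0, -1.2, -19.1, -48.6, 1]]
```

```bash
python3 -m pendant '[[[0.8,0,0,-2,16,-49,1],[0.8,0,0,-2,10,-51,1],[0.8,0,0,-2,2,-52,1],[0.8,0,0,-2,-5,-52,1],[0.8,0,0,-2,-12,-50,1],[0.8,0,0,-1,-18,-47,1],[0,0,0,0,0,0,1],[0,0,0,0,0,0,1]]]'|grep -E "pos|force|wid"; python3 -c "
from plan import *
hover((548.5,-239.5),59.5,1,z=150); c=rackfit(nm='w9.png'); s=monitor.state(); print(s['eef_pos'],s['eef_rot'])"
```

```text
eef_pos: [605.0, -280.8, 138.2]
contact_force: [0.4, 0.9, -2.4]
width: 0.321
pos [ 605.  -280.8  138.2] dp [14.2 -0.3 11.8] deg 2.4 k 1 j7 1.48 t 20.6 F [ 0.4  0.9 -2.4] w 0.321
[[-0.15, -0.09, -0.17, -12.3, -11.8, 7.0, 1]]
[[ 379.  -369.6   45.3   19.8]
 [ 412.5 -312.8   45.8   19.7]
 [ 446.1 -255.9   46.2   19.6]
 [ 479.7 -199.1   45.7   19.5]
 [ 513.3 -141.9   45.7   19.8]]
pitch 66.07 yaw y 59.46
slot 4 [ 447.9 -410.2]
slot 3 [ 481.5 -353.3]
slot 1 [ 515.  -296.5]
slot 5 [ 548.6 -239.6]
slot 2 [ 582.1 -182.8]
[ 604.37501697 -281.79925978  138.22812743] [[-3.44156633e-02 -8.47423683e-01  5.29800589e-01]
 [ 3.46777316e-04  5.30104468e-01  8.47932269e-01]
 [-9.99407545e-01  2.93658743e-02 -1.79500296e-02]]
```

View pics/w9.png

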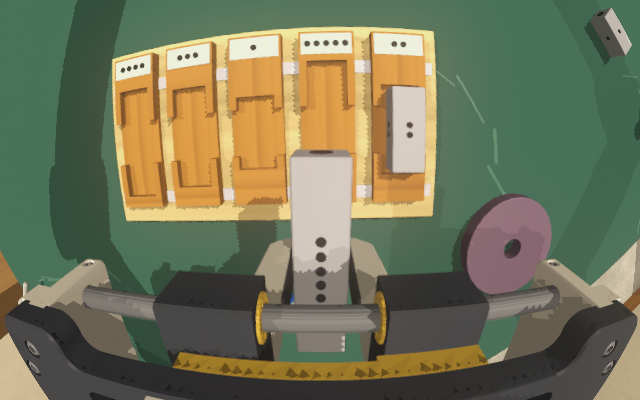

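```bash
cat >> plan.py <<'E'
def heldend(px,h,c=None):
    c=c or grab('wrist'); s=monitor.state();R=s['eef_rot'];p=s['eef_pos'];n=R[:,0]
    for q in px:
        d=rayw(c,*q); o=p-h*n; t=((o-c['eye'])@n)/(d@n); print('held tool frame',(R.T@(c['eye']+d*t-p)).round(1))
E
python3 -c "
from plan import *
c=grab('wrist'); crop(c,270,130,370,200,'w9c.png',6)
heldend([(291,155.5),(351.5,155.5)],23.1,c)
plan((549.1,-239.9,75),59.5,1)"
```

```text
held tool frame [-23.1  61.9 -13.9]
held tool frame [-23.1  61.9  14.3]
pos [ 604.8 -281.4  138.8] dp [-55.7  41.5 -63.8] deg 2.4 k 2 j7 1.48 t 20.7 F [-0.1 -0.8 -2.8] w 0.322
[[-0.07, -0.05, -0.08, 32.8, 33.7, 3.4, 1], [-0.07, -0.05, -0.08, 32.4, 34.1, 3.6, 1]]
```

View pics/w9c.png

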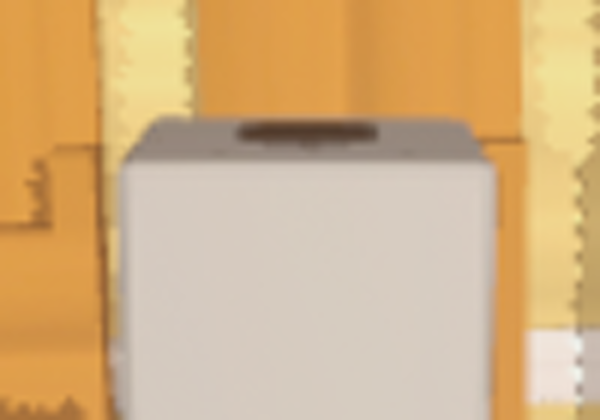

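Slot 5 lies at (548.6,-239.6) from a consistent fit, and the held block 5 sits about 1 mm off lengthwise. Block 2 appears flat in its pocket at (406,130). Moving over slot 5.

```bash
python3 -m pendant '[[[-0.07,-0.05,-0.08,32,32,3,1],[-0.07,-0.05,-0.08,32,32,3,1],[0,0,0,0,0,0,1],[0,0,0,0,0,0,1]]]' | tail -2;  python3 -c "
from plan import *
plan((549.9,-240.3,75),59.5,1)"
```

```text
contact_force: [-0.2, -0.5, -2.8]
width: 0.323
pos [ 553.1 -235.8   74.6] dp [-3.2 -4.5  0.4] deg 0.6 k 1 j7 1.5 t 21.2 F [-0.2 -0.5 -2.8] w 0.323
[[0.06, 0.02, 0.01, -0.4, 0.5, -5.5, 1]]
```

```bash
python3 -m pendant '[[[0.06,0,0,0,1,-5.5,1],[0,0,0,12,2,0,1],[0,0,0,12,2,0,1],[0,0,0,0,0,0,1]]]' | tail -2;  python3 -c "
from plan import *
plan((549.9,-240.3,26),59.5,1)"
```

```text
contact_force: [0.4, -0.4, -2.3]
width: 0.321
pos [ 548.9 -239.3   50.4] dp [  1.   -1.  -24.4] deg 0.4 k 1 j7 1.5 t 21.7 F [ 0.4 -0.4 -2.3] w 0.321
[[-0.0, 0.03, 0.04, 24.5, -1.3, -0.5, 1]]
```

```bash
python3 -m pendant '[[[0,0.03,0.04,7,0,-0.5,1],[0,0,0,6,0,0,1],[0,0,0,0,0,0,1]]]' | tail -2;  python3 -c "
from plan import *
plan((549.9,-240.3,26),59.5,1)"
```

```text
contact_force: [0.2, 0.6, -2.3]
width: 0.317
pos [ 549.  -239.8   36.3] dp [  0.9  -0.5 -10.3] deg 0.1 k 1 j7 1.5 t 22.1 F [ 0.2  0.6 -2.3] w 0.317
[[-0.0, -0.01, -0.01, 10.3, -1.0, 0.1, 1]]
```

```bash
python3 -m pendant '[[[0,0,0,5,-0.5,0,1],[0,0,0,4,-0.5,0,1],[0,0,0,0,0,0,1]]]' | grep -E "pos|force|wid";  python3 -c "
from plan import *
plan((549.9,-240.3,24),59.5,1)"
```

```text
eef_pos: [550.2, -240.5, 27.0]
contact_force: [-1.1, -0.3, -2.0]
width: 0.32
pos [ 550.2 -240.5   27. ] dp [-0.3  0.2 -3. ] deg 0.1 k 1 j7 1.5 t 22.4 F [-1.1 -0.3 -2. ] w 0.32
[[-0.0, -0.0, -0.0, 3.0, 0.4, 0.0, 1]]
```

```bash
python3 -m pendant '[[[0,0,0,3,0,0,1],[0,0,0,1,0,0,1],[0,0,0,0,0,0,1]]]' | grep -E "pos|force|wid"; python3 -m pendant '[[[0,0,0,0,0,0,0],[0,0,0,0,0,0,0],[0,0,0,0,0,0,0],[0,0,0,-20,0,0,0],[0,0,0,-50,0,0,0],[0,0,0,-50,0,0,0]]]' | grep -E "pos|force|wid";python3 -c "
from plan import *
hover((609.7,169.5),103.6,0,z=140)"
```

```text
eef_pos: [550.6, -240.7, 24.0]
contact_force: [-0.0, 1.2, -2.6]
width: 0.321
eef_pos: [548.9, -239.8, 143.0]
contact_force: [-0.0, -0.6, -1.6]
width: 0.503
pos [ 548.9 -239.8  143. ] dp [140.5 428.6  -3. ] deg 44.1 k 8 j7 1.49 t 23.6 F [-0.  -0.6 -1.6] w 0.503
[[-0.55, 0.0, -0.0, 0.4, 12.1, 55.1, 0], [-0.55, 0.0, -0.0, 0.3, 6.7, 56.0, 0], [-0.55, 0.0, -0.0, 0.3, 1.3, 56.4, 0], [-0.55, 0.0, -0.0, 0.3, -4.1, 56.2, 0], [-0.55, 0.0, -0.0, 0.3, -9.5, 55.6, 0], [-0.55, 0.0, -0.0, 0.3, -14.8, 54.4, 0], [-0.55, 0.0, -0.0, 0.3, -19.9, 52.7, 0], [-0.55, 0.0, -0.0, 0.4, -24.9, 50.6, 0]]
```

```bash
python3 -c "
from plan import *
d=grab('side'); s=grab('scene')
for c,n,z in ((d,'side',145),(s,'scene',145)):
  h=cv2.cvtColor(c['img'],cv2.COLOR_BGR2HSV); m=cv2.inRange(h,(0,180,150),(6,255,255))|cv2.inRange(h,(174,180,150),(180,255,255))
  nn,l,st,ce=cv2.connectedComponentsWithStats(m); i=[i for i in range(1,nn) if st[i,4]>20]
  for j in i: print(n,ce[j].round(1),onp(c,*ce[j],z).round(1))
"
```

```text
scene [404.7 244. ] [741.8 281.3 145. ]
```

```bash
python3 -m pendant '[[[-0.55,0,0,0,12,55,0],[-0.55,0,0,0,7,56,0],[-0.55,0,0,0,1,56,0],[-0.55,0,0,0,-4,56,0],[-0.55,0,0,0,-10,55,0],[-0.55,0,0,0,-15,54,0],[-0.55,0,0,0,-20,53,0],[-0.55,0,0,0,-25,50,0]]]' | grep -E "pos|force|wid"; python3 -c "
from plan import *
hover((609.7,169.5),103.6,0,z=140)"
```

```text
eef_pos: [694.8, 187.9, 141.2]
contact_force: [1.3, -0.5, -0.3]
width: 0.499
pos [694.8 187.9 141.2] dp [-5.4  0.9 -1.2] deg 0.8 k 1 j7 1.46 t 24.7 F [ 1.3 -0.5 -0.3] w 0.499
[[0.04, -0.07, 0.0, 1.1, 5.1, 2.2, 0]]
```

```bash
python3 -m pendant '[[[0,0,0,1,4,2,0],[0,0,0,0,0,0,0],[0,0,0,0,0,0,0]]]' | grep -E "pos|force|wid"; python3 -c "
from plan import *
wblock(nm='w10.png')"
```

```text
eef_pos: [688.5, 194.5, 136.6]
contact_force: [-0.3, 0.4, -0.2]
width: 0.499
blk 541.2 500.9 size 153.0 48.4 yaw -5.1 [593. 146.]
blk 609.5 169.9 size 58.6 28.7 yaw 14.0 [315. 111.]
```

View pics/w10.png

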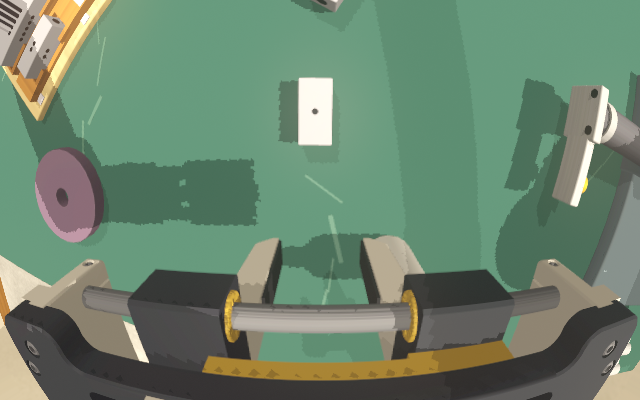

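Block 1 (one dot) is at (315,111), world (609.5,169.9), yaw 14°, 58.6 x 28.7 mm. The bottle is just behind the right finger, and the next move goes away from it.

```bash
python3 -c "
from plan import *
plan((609.5,169.9,70),104,0)"
```

```text
pos [688.6 193.8 136.7] dp [-79.1 -23.9 -66.7] deg 0.6 k 2 j7 1.46 t 25.1 F [ 1.  -0.  -0.2] w 0.5
[[0.02, -0.02, -0.01, 33.5, 41.2, -1.5, 0], [0.02, -0.02, -0.01, 33.4, 41.2, -1.7, 0]]
```

```bash
python3 -m pendant '[[[0,0,0,32,40,0,0],[0,0,0,32,40,0,0],[0,0,0,0,0,0,0],[0,0,0,0,0,0,0]]]' >/dev/null; python3 -c "
from plan import *
plan((609.5,169.9,6),104,0)"
```

```text
pos [611.1 165.8  72.8] dp [ -1.6   4.1 -66.8] deg 0.7 k 2 j7 1.43 t 25.6 F [ 0.8  0.6 -0.4] w 0.502
[[-0.01, -0.03, 0.0, 33.4, 0.3, 2.6, 0], [-0.01, -0.03, 0.0, 33.4, 0.3, 2.4, 0]]
```

```bash
python3 -m pendant '[[[0,-0.03,0,14,0,5,0],[0,0,0,14,2,0,0],[0,0,0,0,0,0,0]]]' >/dev/null; python3 -c "
from plan import *
plan((609.5,169.9,6),104,0)"
```

```text
pos [611.7 170.4  44.3] dp [ -2.2  -0.5 -38.3] deg 0.6 k 1 j7 1.42 t 26.0 F [ 0.1  0.3 -0.6] w 0.501
[[-0.03, -0.04, 0.03, 38.3, 2.5, 0.3, 0]]
```

```bash
python3 -m pendant '[[[0,-0.04,0.03,13,2,0,0],[0,0,0,13,1,0,0],[0,0,0,8,1,0,0],[0,0,0,0,0,0,0]]]' >/dev/null; python3 -c "
from plan import *
plan((609.5,169.9,6),104,0)"
```

```text
pos [607.9 169.5   7.4] dp [ 1.6  0.4 -1.4] deg 0.3 k 1 j7 1.43 t 26.5 F [0.9 0.1 0.5] w 0.499
[[-0.03, 0.01, 0.0, 1.4, -1.6, 0.1, 0]]
```

```bash
python3 -m pendant '[[[0,0,0,1.5,-1.5,0,0],[0,0,0,0,0,0,0],[0,0,0,0,0,0,1],[0,0,0,0,0,0,1],[0,0,0,0,0,0,1],[0,0,0,0,0,0,1]]]'|grep -E "pos|force|wid"; python3 -m pendant '[[[0,0,0,-25,0,0,1],[0,0,0,-50,0,0,1],[0,0,0,-60,0,0,1],[0,0,0,0,0,0,1]]]'|grep -E "pos|force|wid"; python3 -c "
from plan import *
hover((515,-296.5),59.5,1,z=150)"
```

```text
eef_pos: [610.5, 170.0, 6.9]
contact_force: [0.0, 0.3, -0.7]
width: 0.321
eef_pos: [608.8, 169.7, 143.5]
contact_force: [0.3, 0.3, -2.0]
width: 0.316
pos [608.8 169.7 143.5] dp [ -23.1 -507.9    6.5] deg 44.2 k 9 j7 1.44 t 27.7 F [ 0.3  0.3 -2. ] w 0.316
[[0.49, 0.0, -0.0, -0.7, 15.9, -54.2, 1], [0.49, 0.0, -0.0, -0.7, 11.2, -55.4, 1], [0.49, 0.0, -0.0, -0.7, 6.4, -56.1, 1], [0.49, 0.0, -0.0, -0.8, 1.6, -56.5, 1], [0.49, 0.0, -0.0, -0.8, -3.3, -56.4, 1], [0.49, 0.0, -0.0, -0.7, -8.1, -55.9, 1], [0.49, 0.0, -0.0, -0.7, -12.9, -55.0, 1], [0.49, 0.0, -0.0, -0.7, -17.5, -53.7, 1], [0.49, 0.0, -0.0, -0.7, -22.1, -52.0, 1]]
```

```bash
python3 -m pendant '[[[0.49,0,0,-2,16,-54,1],[0.49,0,0,-2,11,-55,1],[0.49,0,0,-2,6,-56,1],[0.49,0,0,-2,2,-56,1],[0.49,0,0,-2,-3,-56,1],[0.49,0,0,-2,-8,-56,1],[0.49,0,0,-1,-13,-55,1],[0.49,0,0,-1,-17,-54,1]]]'|grep -E "pos|force|wid"; python3 -c "
from plan import *
hover((515,-296.5),59.5,1,z=150)"
```

```text
eef_pos: [578.0, -282.6, 142.8]
contact_force: [1.2, 0.5, -1.8]
width: 0.322
pos [ 578.  -282.6  142.8] dp [  7.7 -55.5   7.2] deg 4.9 k 1 j7 1.59 t 28.7 F [ 1.2  0.5 -1.8] w 0.322
[[0.46, -0.01, -0.15, -8.0, -30.9, -46.6, 1]]
```

```bash
python3 -m pendant '[[[0.46,0,-0.15,-8,-30,-46,1],[0,0,0,0,0,0,1],[0,0,0,0,0,0,1]]]'|grep -E "pos|force|wid"; python3 -c "
from plan import *
c=rackfit(nm='w11.png',show=False); crop(c,270,130,370,230,'w11c.png',6)
plan((515.6,-296.8,75),59.5,1)"
```

```text
eef_pos: [578.8, -344.1, 143.7]
contact_force: [1.1, 0.8, -1.6]
width: 0.322
pitch 66.07 yaw y 59.49
slot 4 [ 448.  -410.1]
slot 3 [ 481.5 -353.2]
slot 1 [ 515.  -296.3]
slot 5 [ 548.5 -239.5]
slot 2 [ 582.  -182.6]
pos [ 578.4 -344.9  143.8] dp [-62.8  48.1 -68.8] deg 1.1 k 2 j7 1.59 t 29.1 F [-0.3 -0.2 -1.6] w 0.318
[[-0.04, -0.03, -0.03, 34.8, 39.0, 4.6, 1], [-0.04, -0.03, -0.03, 34.6, 39.1, 4.7, 1]]
```

View pics/w11.png

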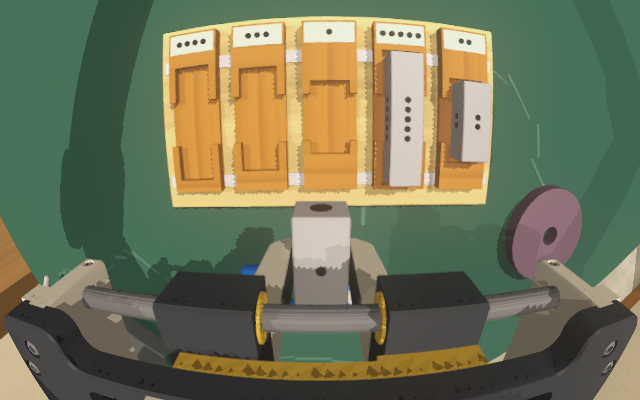

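View pics/w11c.png

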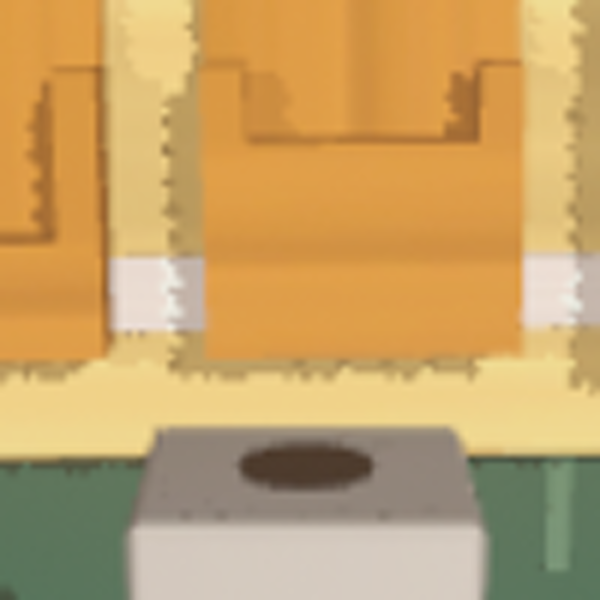

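Blocks 5 and 2 sit in their pockets, at (404,118) and (470,122). Block 1 is held at (321,240) and slot 1 is at (329,125).

```bash
python3 -c "
from plan import *
heldend([(291.7,217),(350.8,217)],23.1)"; python3 -m pendant '[[[0,0,-0.05,33,37,4,1],[0,0,-0.05,33,37,4,1],[0,0,0,0,0,0,1],[0,0,0,0,0,0,1]]]' | tail -2;  python3 -c "
from plan import *
plan((515.6,-296.8,75),59.5,1)"
```

```text
held tool frame [-23.1  31.6 -14.3]
held tool frame [-23.1  31.6  14.7]
contact_force: [1.1, 0.3, -1.1]
width: 0.323
pos [ 520.1 -291.8   76.9] dp [-4.5 -5.  -1.9] deg 0.6 k 1 j7 1.59 t 29.7 F [ 1.1  0.3 -1.1] w 0.323
[[-0.01, -0.03, 0.05, 2.0, 1.4, -6.6, 1]]
```

```bash
python3 -m pendant '[[[0,0,0.05,2,0.5,-6.5,1],[0,0,0,13,2,0,1],[0,0,0,13,2,0,1],[0,0,0,0,0,0,1]]]' | tail -2;  python3 -c "
from plan import *
plan((516.7,-297.4,26),59.5,1)"
```

```text
contact_force: [-0.6, -0.0, -1.4]
width: 0.319
pos [ 516.  -297.2   48.6] dp [  0.7  -0.2 -22.6] deg 0.4 k 1 j7 1.6 t 30.2 F [-0.6 -0.  -1.4] w 0.319
[[-0.0, -0.03, 0.03, 22.6, -0.6, 0.3, 1]]
```

```bash
python3 -m pendant '[[[0,-0.03,0.03,6,0,0,1],[0,0,0,6,0,0,1],[0,0,0,0,0,0,1]]]' | tail -2;  python3 -c "
from plan import *
plan((516.7,-297.4,26),59.5,1)"
```

```text
contact_force: [-0.8, 0.0, -1.2]
width: 0.319
pos [ 516.3 -297.5   35.6] dp [ 0.4  0.1 -9.6] deg 0.0 k 1 j7 1.61 t 30.6 F [-0.8  0.  -1.2] w 0.319
[[-0.0, 0.0, 0.0, 9.6, -0.3, 0.2, 1]]
```

```bash
python3 -m pendant '[[[0,0,0,5,0,0,1],[0,0,0,4,0,0,1],[0,0,0,0,0,0,1]]]' | grep -E "pos|force|wid"; python3 -m pendant '[[[0,0,0,3,0,0,1],[0,0,0,0.5,0,0,1],[0,0,0,0,0,0,1]]]' | grep -E "pos|force|wid"
```

```text
eef_pos: [516.6, -297.5, 26.3]
contact_force: [-0.0, 0.4, -1.6]
width: 0.317
eef_pos: [517.1, -297.8, 23.9]
contact_force: [-0.8, -0.2, -0.9]
width: 0.328
```

```bash
python3 -m pendant '[[[0,0,0,0,0,0,0],[0,0,0,0,0,0,0],[0,0,0,0,0,0,0],[0,0,0,-20,0,0,0],[0,0,0,-50,0,0,0],[0,0,0,-50,0,0,0]]]' | grep -E "pos|force|wid";python3 -c "
from plan import *
hover((453,162.5),74,0,z=140)"
```

```text
eef_pos: [515.0, -296.5, 142.5]
contact_force: [-0.2, -0.4, -0.0]
width: 0.501
pos [ 515.  -296.5  142.5] dp [ 16.9 436.4  -2.5] deg 14.5 k 8 j7 1.59 t 32.1 F [-0.2 -0.4 -0. ] w 0.501
[[-0.18, 0.0, -0.0, 0.5, 25.9, 48.1, 0], [-0.18, 0.0, -0.0, 0.5, 24.3, 48.9, 0], [-0.18, 0.0, -0.0, 0.4, 22.8, 49.6, 0], [-0.18, 0.0, -0.0, 0.4, 21.2, 50.3, 0], [-0.18, 0.0, -0.0, 0.4, 19.6, 51.0, 0], [-0.18, 0.0, -0.0, 0.4, 18.0, 51.5, 0], [-0.18, 0.0, -0.0, 0.3, 16.3, 52.1, 0], [-0.18, 0.0, -0.0, 0.3, 14.7, 52.6, 0]]
```

```bash
python3 -m pendant '[[[-0.18,0,0,0,26,48,0],[-0.18,0,0,0,24,49,0],[-0.18,0,0,0,23,50,0],[-0.18,0,0,0,21,50,0],[-0.18,0,0,0,20,51,0],[-0.18,0,0,0,18,51,0],[-0.18,0,0,0,16,51,0],[-0.18,0,0,0,14,50,0]]]' | grep -E "pos|force|wid"; python3 -m pendant '[[[0,0,0,0,0,0,0],[0,0,0,0,0,0,0],[0,0,0,0,0,0,0]]]' | grep -E "pos|force|wid"; python3 -c "
from plan import *
hover((453,162.5),74,0,z=140)
wblock(nm='w12.png')"
```

```text
eef_pos: [537.8, 139.9, 147.8]
contact_force: [0.0, -0.2, 0.8]
width: 0.5
eef_pos: [537.1, 144.2, 147.6]
contact_force: [-0.1, -0.1, -0.6]
width: 0.499
pos [537.1 144.2 147.6] dp [-5.3 -4.3 -7.6] deg 0.7 k 1 j7 1.02 t 33.5 F [-0.1 -0.1 -0.6] w 0.499
[[0.0, -0.0, 0.07, 7.6, 4.0, -5.6, 0]]
blk 567.0 500.1 size 146.2 46.2 yaw -5.4 [594. 143.]
blk 453.7 163.1 size 102.8 28.6 yaw -16.4 [314. 106.]
```

View pics/w12.png

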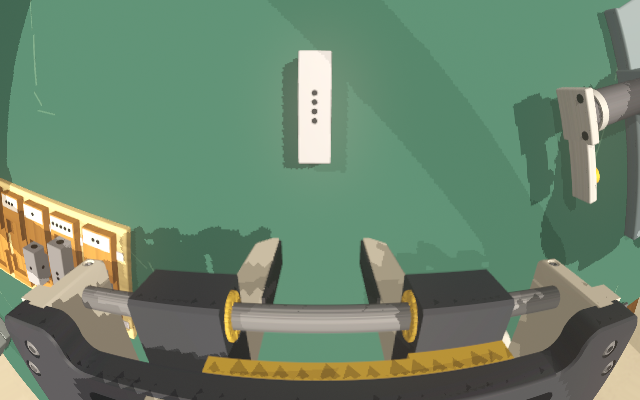

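Block 4 (four dots) is at (314,106), world (453.7,163.1), yaw -16.4°, measured length 102.8 mm.

```bash
python3 -c "
from plan import *
plan((453.7,163.1,70),73.6,0)"
```

```text
pos [537.3 143.6 147.6] dp [-83.6  19.5 -77.6] deg 0.8 k 2 j7 1.02 t 33.5 F [ 0.1 -0.5  0.9] w 0.499
[[0.02, -0.0, 0.04, 38.3, 43.4, -2.1, 0], [0.02, -0.0, 0.04, 38.5, 43.1, -2.3, 0]]
```

```bash
python3 -m pendant '[[[0.02,0,0.04,37,40,-3,0],[0.02,0,0.04,37,40,-3,0],[0,0,0,0,0,0,0],[0,0,0,0,0,0,0]]]' >/dev/null; python3 -c "
from plan import *
plan((453.7,163.1,6),73.6,0)"
```

```text
pos [462.2 154.5  72.8] dp [ -8.5   8.6 -66.8] deg 0.8 k 2 j7 0.95 t 34.0 F [0.  0.9 0.4] w 0.5
[[-0.03, 0.0, 0.02, 33.3, 5.5, 2.9, 0], [-0.03, 0.0, 0.02, 33.4, 5.4, 2.9, 0]]
```

```bash
python3 -m pendant '[[[-0.05,0,0.04,14,10,6,0],[0,0,0,14,2,0,0],[0,0,0,0,0,0,0]]]' >/dev/null; python3 -c "
from plan import *
plan((453.7,163.1,6),73.6,0)"
```

```text
pos [456.5 164.5  44.9] dp [ -2.8  -1.4 -38.9] deg 0.5 k 1 j7 0.94 t 34.4 F [ 0.2 -0.5  0.5] w 0.5
[[-0.03, 0.03, 0.02, 38.9, 2.5, -2.3, 0]]
```

```bash
python3 -m pendant '[[[0,0.03,0.02,13,2,-2,0],[0,0,0,13,1,0,0],[0,0,0,8,1,0,0],[0,0,0,0,0,0,0]]]' >/dev/null; python3 -c "
from plan import *
plan((453.7,163.1,6),73.6,0)"
```

```text
pos [453.1 164.1   8.9] dp [ 0.6 -1.  -2.9] deg 0.4 k 1 j7 0.94 t 34.9 F [ 0.6 -0.6 -0.2] w 0.503
[[-0.03, 0.0, 0.01, 2.9, -0.8, -0.8, 0]]
```

```bash
python3 -m pendant '[[[0,0,0,2.5,-0.5,-1,0],[0,0,0,0,0,0,0],[0,0,0,0,0,0,1],[0,0,0,0,0,0,1],[0,0,0,0,0,0,1],[0,0,0,0,0,0,1]]]'|grep -E "pos|force|wid"; python3 -m pendant '[[[0,0,0,-25,0,0,1],[0,0,0,-50,0,0,1],[0,0,0,-60,0,0,1],[0,0,0,0,0,0,1]]]'|grep -E "pos|force|wid"; python3 -c "
from plan import *
hover((448,-410),59.5,1,z=150)"
```

```text
eef_pos: [453.9, 162.9, 6.8]
contact_force: [-0.1, -0.2, -0.6]
width: 0.322
eef_pos: [452.3, 162.8, 143.9]
contact_force: [0.6, -0.1, -2.5]
width: 0.32
pos [452.3 162.8 143.9] dp [  66.4 -614.4    6.1] deg 13.8 k 11 j7 0.93 t 36.1 F [ 0.6 -0.1 -2.5] w 0.32
[[0.13, -0.0, -0.0, -0.5, -21.9, -51.8, 1], [0.13, -0.0, -0.0, -0.5, -23.0, -51.3, 1], [0.13, -0.0, -0.0, -0.5, -24.1, -50.8, 1], [0.13, -0.0, -0.0, -0.5, -25.2, -50.2, 1], [0.13, -0.0, -0.0, -0.5, -26.3, -49.7, 1], [0.13, -0.0, -0.0, -0.5, -27.4, -49.1, 1], [0.13, -0.0, -0.0, -0.5, -28.4, -48.5, 1], [0.13, -0.0, -0.0, -0.5, -29.5, -47.8, 1], [0.13, -0.0, -0.0, -0.5, -30.5, -47.2, 1], [0.13, -0.0, -0.0, -0.5, -31.5, -46.5, 1], [0.13, -0.0, -0.0, -0.5, -32.6, -45.8, 1]]
```

```bash
python3 -m pendant '[[[0.13,0,0,-1,-22,-52,1],[0.13,0,0,-1,-23,-51,1],[0.13,0,0,-1,-24,-51,1],[0.13,0,0,-1,-25,-50,1],[0.13,0,0,-1,-26,-50,1],[0.13,0,0,-1,-27,-49,1],[0.13,0,0,-1,-28,-48,1],[0.13,0,0,-1,-30,-48,1]]]'|grep -E "pos|force|wid"; python3 -c "
from plan import *
hover((448,-410),59.5,1,z=150)"
```

```text
eef_pos: [494.2, -286.5, 137.5]
contact_force: [1.1, 0.1, -2.6]
width: 0.325
pos [ 494.2 -286.5  137.5] dp [  24.4 -165.1   12.5] deg 4.3 k 3 j7 1.66 t 37.1 F [ 1.1  0.1 -2.6] w 0.325
[[0.13, -0.01, -0.05, -4.9, -31.7, -45.6, 1], [0.13, -0.01, -0.05, -4.6, -32.8, -44.9, 1], [0.13, -0.01, -0.05, -4.4, -33.9, -44.1, 1]]
```

```bash
python3 -m pendant '[[[0.13,0,-0.05,-5,-31,-45,1],[0.13,0,-0.05,-5,-32,-44,1],[0.13,0,-0.05,-5,-33,-40,1],[0,0,0,0,0,0,1],[0,0,0,0,0,0,1],[0,0,0,0,0,0,1]]]'|grep -E "pos|force|wid"; python3 -c "
from plan import *
c=rackfit(nm='w13.png',show=True); crop(c,270,130,370,230,'w13c.png',6)
plan((448.6,-410.5,75),59.5,1)"
```

```text
eef_pos: [510.7, -449.9, 135.0]
contact_force: [0.7, -0.6, -2.0]
width: 0.319
[[ 379.5 -369.2   45.2   18.6]
 [ 412.8 -312.5   45.4   19.7]
 [ 446.5 -255.8   46.    19.8]
 [ 479.9 -198.8   45.9   19.7]
 [ 513.2 -142.3   45.    19.7]]
pitch 65.89 yaw y 59.48
slot 4 [ 448.2 -410.1]
slot 3 [ 481.8 -353.2]
slot 1 [ 515.3 -296.3]
slot 5 [ 548.8 -239.5]
slot 2 [ 582.3 -182.6]
pos [ 511.  -449.3  134.9] dp [-62.4  38.8 -59.9] deg 1.4 k 2 j7 1.79 t 37.9 F [-0.9  0.  -2.7] w 0.317
[[-0.02, -0.0, -0.07, 30.8, 36.0, 0.7, 1], [-0.02, -0.0, -0.07, 30.4, 36.4, 0.8, 1]]
```

View pics/w13.png

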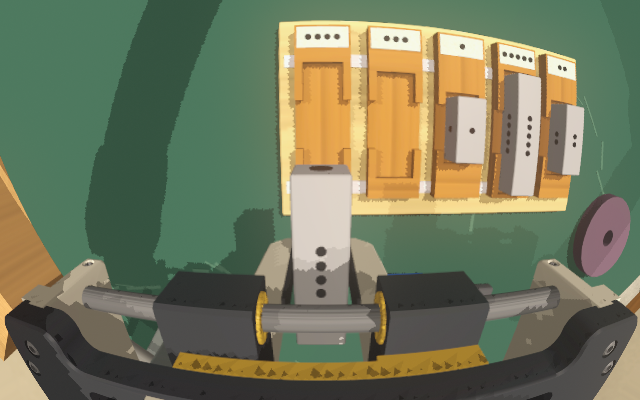

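View pics/w13c.png

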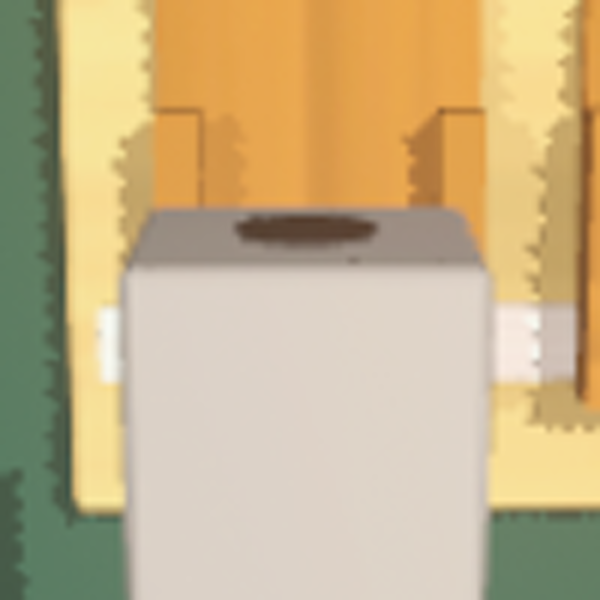

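Blocks 1, 5 and 2 are in their pockets. Block 4 is held at (321,230) just below slot 4 at (322,100).

```bash
python3 -c "
from plan import *
heldend([(291,174.3),(351,174.3)],23.2)"; python3 -m pendant '[[[0,0,-0.07,30,34,1,1],[0,0,-0.07,30,34,1,1],[0,0,0,0,0,0,1],[0,0,0,0,0,0,1]]]' | tail -2;  python3 -c "
from plan import *
plan((448.6,-410.5,75),59.5,1)"
```

```text
held tool frame [-23.2  53.2 -13.6]
held tool frame [-23.2  53.2  14.7]
contact_force: [0.4, -0.3, -2.7]
width: 0.32
pos [ 455.1 -408.3   76.9] dp [-6.5 -2.2 -1.9] deg 0.4 k 1 j7 1.82 t 38.5 F [ 0.4 -0.3 -2.7] w 0.32
[[0.0, 0.0, 0.04, 1.9, 4.5, -5.2, 1]]
```

```bash
python3 -m pendant '[[[0,0,0.04,2,4,-5,1],[0,0,0,13,2,0,1],[0,0,0,13,2,0,1],[0,0,0,0,0,0,1]]]' | tail -2;  python3 -c "
from plan import *
plan((449.2,-410.8,26),59.5,1)"
```

```text
contact_force: [0.4, 0.7, -2.3]
width: 0.322
pos [ 448.4 -410.3   48.6] dp [  0.8  -0.5 -22.6] deg 0.3 k 1 j7 1.84 t 39.0 F [ 0.4  0.7 -2.3] w 0.322
[[0.01, -0.0, 0.03, 22.6, -0.8, 0.0, 1]]
```

```bash
python3 -m pendant '[[[0,0,0.03,6,0,0,1],[0,0,0,6,0,0,1],[0,0,0,0,0,0,1]]]' | tail -2;  python3 -c "
from plan import *
plan((449.2,-410.8,26),59.5,1)"
```

```text
contact_force: [0.3, 0.1, -1.8]
width: 0.324
pos [ 448.8 -410.6   35.6] dp [ 0.4 -0.2 -9.6] deg 0.1 k 1 j7 1.84 t 39.4 F [ 0.3  0.1 -1.8] w 0.324
[[0.01, -0.0, 0.0, 9.6, -0.5, 0.0, 1]]
```

```bash
python3 -m pendant '[[[0,0,0,5,0,0,1],[0,0,0,4,0,0,1],[0,0,0,0,0,0,1]]]' | grep -E "pos|force|wid"; python3 -m pendant '[[[0,0,0,3,0,0,1],[0,0,0,0.5,0,0,1],[0,0,0,0,0,0,1]]]' | grep -E "pos|force|wid"
```

```text
eef_pos: [449.0, -410.8, 26.2]
contact_force: [-1.1, 0.1, -2.7]
width: 0.321
eef_pos: [449.4, -411.1, 23.9]
contact_force: [0.4, 0.2, -2.6]
width: 0.322
```

```bash
python3 -m pendant '[[[0,0,0,0,0,0,0],[0,0,0,0,0,0,0],[0,0,0,0,0,0,0],[0,0,0,-20,0,0,0],[0,0,0,-50,0,0,0],[0,0,0,-50,0,0,0],[0,0,0,-50,0,0,0]]]' | grep -E "pos|force|wid";python3 -c "
from plan import *
plan((580,-360,210),59.5,0)"
```

```text
eef_pos: [448.0, -409.6, 194.3]
contact_force: [1.0, 0.0, 0.2]
width: 0.5
pos [ 448.  -409.6  194.3] dp [132.   49.6  15.7] deg 0.3 k 3 j7 1.81 t 41.0 F [1.  0.  0.2] w 0.5
[[0.0, 0.0, -0.01, -5.4, -29.6, 36.5, 0], [0.0, 0.0, -0.01, -5.3, -29.6, 36.5, 0], [0.0, 0.0, -0.01, -5.3, -29.5, 36.5, 0]]
```

```bash
python3 -m pendant '[[[0,0,0,-6,-30,37,0],[0,0,0,-6,-30,37,0],[0,0,0,-6,-30,37,0],[0,0,0,0,0,0,0],[0,0,0,0,0,0,0]]]' | grep -E "pos|force|wid";python3 -c "
from plan import *
c=rackfit(nm='w14.png',show=False)
wblock(z=47)
for n in ['scene','side']: cv2.imwrite(f'pics/{n}9.png',grab(n)['img'])"
```

```text
eef_pos: [585.9, -362.1, 219.3]
contact_force: [0.4, -0.5, -0.4]
width: 0.5
blk 515.6 -295.9 size 54.9 27.0 yaw -30.2 [341.  98.]
blk 535.4 -225.2 size 136.8 49.5 yaw -22.8 [399.  78.]
```

View pics/w14.png

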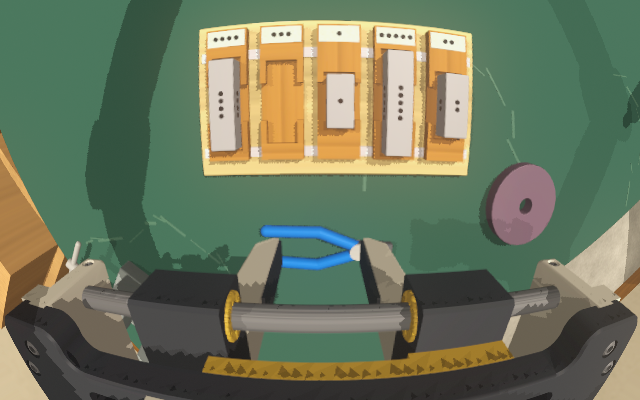

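View pics/scene9.png

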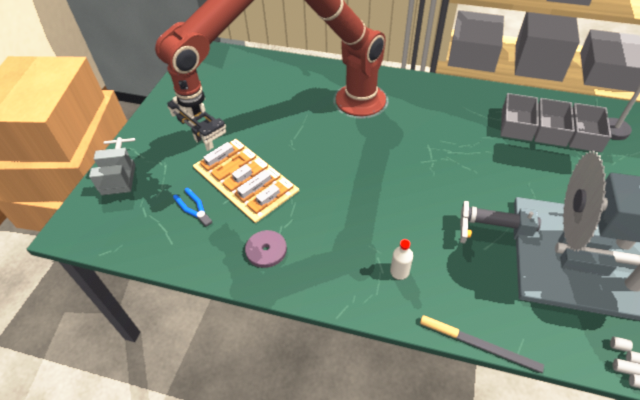

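View pics/side9.png

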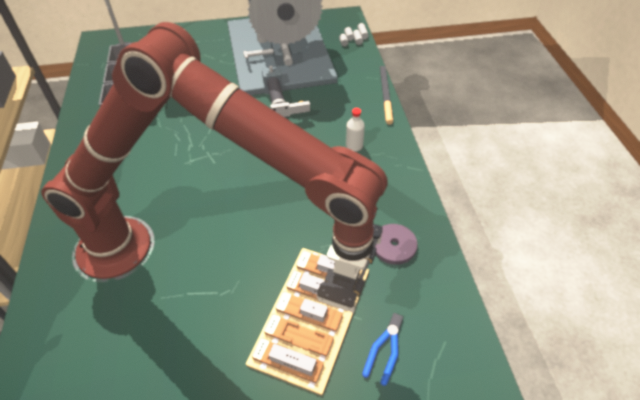

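All four blocks are in their pockets, slot 3 is empty and the bench is clear. The bystanders look unmoved. One last numeric check that the blocks are seated and the stop is home.

```bash
python3 -c "
from plan import *
c=grab('wrist'); im=c['img']; print([im[y,x].tolist() for x,y in [(219,80),(238,100),(340,80),(395,75),(410,75),(452,85),(438,110)]])
hsv=cv2.cvtColor(im,cv2.COLOR_BGR2HSV)
S={4:(448.6,-410.2),1:(515.3,-296.3),5:(549,-239.5),2:(582.5,-182.7)}
g=im.min(2)
for n,p in S.items():
  u,v=proj(c,(p[0],p[1],47),True); 
  ref=np.median(g[int(v)-3:int(v)+3,int(u)-8:int(u)+8])
  m=((abs(g.astype(int)-ref)<28)&(hsv[...,1]<50)).astype(np.uint8); m=cv2.morphologyEx(m,cv2.MORPH_CLOSE,np.ones((5,5))); m=cv2.morphologyEx(m,cv2.MORPH_OPEN,np.ones((5,5)))
  nn,l=cv2.connectedComponents(m); k=l[int(v),int(u)]
  cs,_=cv2.findContours((l==k).astype(np.uint8),cv2.RETR_EXTERNAL,cv2.CHAIN_APPROX_NONE)
  P=np.array([onp(c,a,b,47,True)[:2] for a,b in cs[0][:,0].astype(float)]).astype(np.float32)
  r=cv2.minAreaRect(P); print(n,ref,np.round(r[0],1),np.round(r[1],1),round(r[2],1),'slot',p)
  
s=grab('scene'); d=grab('side'); crop(s,440,180,560,270,'fs.png',6); crop(d,230,60,330,150,'fd.png',6)
print(monitor.state()['t'])"
```

```text
[[200, 210, 220], [88, 99, 114], [204, 214, 225], [205, 216, 227], [206, 218, 228], [204, 215, 225], [94, 104, 117]]
4 198.0 [ 449.3 -410.2] [ 29.  103.6] 59.2 slot (448.6, -410.2)
1 202.0 [ 515.8 -296.6] [28.2 58.2] 59.4 slot (515.3, -296.3)
5 203.0 [ 552.9 -233.8] [ 42.2 118.5] 59.6 slot (549, -239.5)
2 201.5 [ 583.3 -179.8] [28.5 73.9] 59.5 slot (582.5, -182.7)
41.95
```

View pics/fs.png

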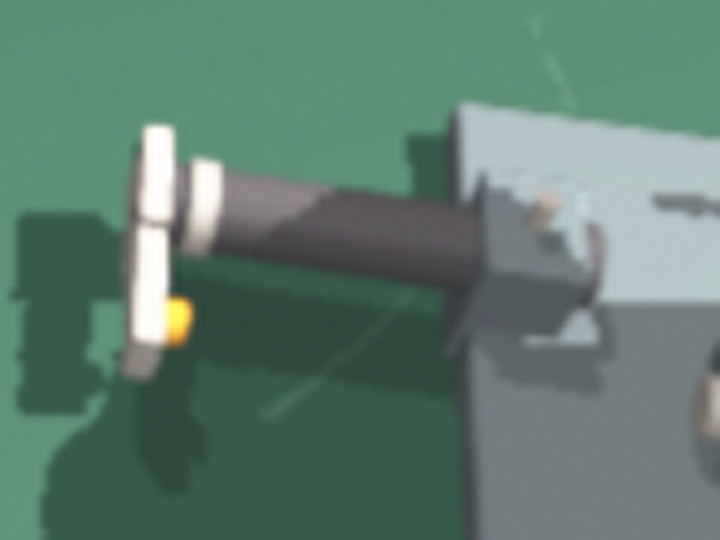

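Blocks 4 and 1 measure within 1 mm of their slots. Block 2 reads about 3 mm off from this oblique view, and block 5's mask was contaminated. I'll look at both from directly above.

```bash
python3 -c "
from plan import *
hover((566,-211),59.5,0,z=170)"
```

```text
pos [ 586.  -362.   219.7] dp [ 50.7 109.4 -49.7] deg 0.5 k 3 j7 1.62 t 42.0 F [-0.  -0.2 -1.2] w 0.496
[[-0.01, -0.0, 0.01, 16.4, 4.2, 40.0, 0], [-0.01, -0.0, 0.01, 16.5, 4.1, 40.0, 0], [-0.01, -0.0, 0.01, 16.5, 4.0, 40.0, 0]]
```

```bash
python3 -m pendant '[[[0,0,0,16,4,40,0],[0,0,0,16,4,40,0],[0,0,0,16,4,38,0],[0,0,0,0,0,0,0],[0,0,0,0,0,0,0],[0,0,0,0,0,0,0]]]' | grep -E "pos|force|wid";python3 -c "
from plan import *
c=rackfit(nm='w15.png',show=False)
crop(c,200,0,440,190,'w15c.png',3)
wblock(z=47,lo=175)"
```

```text
eef_pos: [635.2, -258.4, 171.5]
contact_force: [0.5, -0.2, 0.8]
width: 0.499
blk 515.7 -296.4 size 58.7 28.7 yaw -30.5 [224. 113.]
blk 448.8 -410.5 size 103.9 28.8 yaw -30.4 [115. 125.]
blk 583.3 -179.8 size 73.1 28.4 yaw -30.6 [365. 107.]
blk 549.5 -239.4 size 118.2 28.9 yaw -30.6 [292. 109.]
```

View pics/w15c.png

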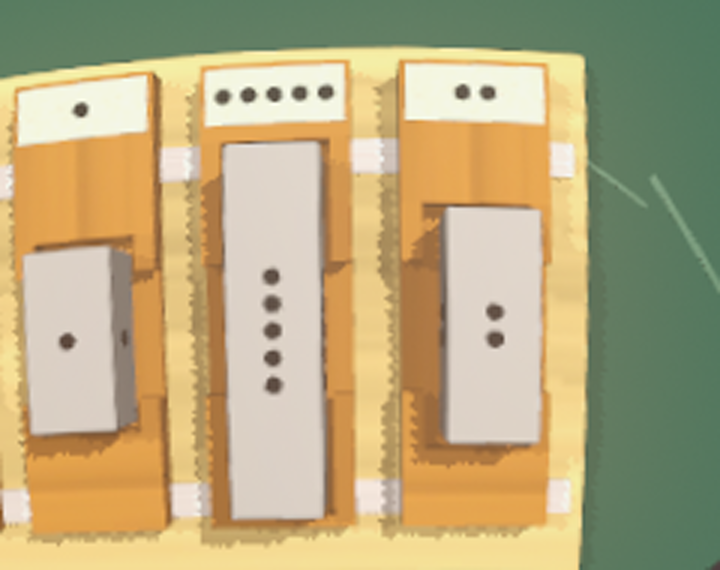

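From overhead, blocks 1, 4 and 5 are within 1 mm of slot centre. Block 2 lies against one pocket wall, 2–3 mm off centre (±3 mm allowed). It is full width, has the right yaw, and gives the same position at z=47 from both views, so it is flat on the floor. Handing in.

```bash
python3 -c "
from workcell import order, monitor
print(monitor.state()['t'], order.sign_off())"
```

```text
the job is handed in; nothing more can be done
42.8 None
```

The job is done and handed in at about 43 s of the 210 s allowed; the sign-off reports no verdict.

- **Length stop:** I pushed on the stop plate with closed fingers. The inner tube slid first at about 3 N, then the middle one at about 9–10 N. A final 22 N push moved nothing further, and the pictures show plate, collar and outer tube tight together.
- **Blocks:** Blocks 1, 2, 4 and 5 were on the bench and each went into the pocket with its own number of dots. There was no block 3, so that pocket is empty.
- **Bystanders:** I did not touch the oil bottle, grinding wheel or pliers. In the last pictures they look unmoved; I did not measure this.

**Last checks:** Seen from overhead, blocks 1, 4 and 5 sit within about 1 mm of their pocket centres. Block 2 sits 2–3 mm off centre against one long wall, where ±3 mm is the limit. Two views put its top at the height of a seated block with the right angle, so I judged it flat and left it. My first reading of block 5 was spoiled by a bad colour mask, and the overhead look replaced it.

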